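# Refill the rotary capsule drum by kind and close it

## Task

Refill the drinks-capsule drum: drop the capsules that stand on the worktop one after another through the neck in its lid, the tall ones into the compartment that already holds a tall one and the short ones into the compartment that already holds a short one, turning the grip on the lid from click to click to bring the right compartment under the neck. When they are all in, put the grey cap squarely on the neck, with the divider left at a click; leave the mug and the coffee jar alone.

Things in the scene. Friction and masses are not known exactly. Their poses are not given: they have to be found in the camera images.
- neck (a point): filling neck of the capsule drum: a short white pipe through the drum's lid. Point: centre of its mouth, at the rim, 220 mm above the worktop. 70 mm inside and 78 mm outside diameter; stands 22 mm above the lid. The drum's upright axis is 78 mm from it along this frame's x axis (which points from neck to axis). The neck opens into whichever compartment is below it.
- drum_shell: the capsule drum, fixed at the left of the worktop: clear round shell 260 mm in diameter (foot 270), with a fixed clear lid whose top is 198 mm above the worktop. Origin: on its axis, at the worktop. The neck is on its -x side. Inside turns a divider with its own floor, 18 mm above the worktop, and walls 164 mm high.
- turn_grip (a point): grey turning grip in the middle of the lid. Point: on the drum's axis, half-way up the grip, 257 mm above the worktop. An upright bar 50 mm long, 20 mm thick, 42 mm high (234 to 276 mm up) on a stem; it runs half-way between this frame's x and y axes. Turns the divider: two clear walls along this frame's x and y axes, so one compartment in each quadrant.
- divider (a joint): angle of the divider and its grip, rad, growing anticlockwise seen from above; no end stops. Spring clicks hold it at 0 and at every quarter turn (1.571) either way, where one compartment stands squarely under the neck. Leaving a click takes up to 0.16 N m, most after about 0.4 rad; past half-way it runs on to the next click by itself, and let go it goes to the nearest. Starts near 0.
- cap_knob (a point): grey cap of the neck: disc 84 mm wide, 5 mm thick, under it a tapered plug 8 mm deep, 52 widening to 62 mm; on it a round knob 24 mm thick, standing 40 mm above the disc; 50 g. Point: on its axis in the knob, 36 mm above the plug's underside; z up. Starts on the worktop ahead of the robot. When it sits on the neck, the disc lies on the rim and this point is 28 mm above the rim.
- tall_pod_0_mid (a point): dark drinks capsule, tall kind: cup 56 mm high, 39 mm wide at its foot, widening to 43 mm, with a thin flange 47 mm wide and foil at its top; 40 g. Point: its centre, half-way up (28 mm); z points from foot to foil. Already in the drum, in one of the four compartments (which one varies): it shows where its kind is kept.
- short_pod_0_mid (a point): dark drinks capsule, short kind: cup 36 mm high, 47 mm wide at its foot, widening to 51 mm, with a thin flange 56 mm wide and foil at its top; 30 g. Point: its centre, half-way up (18 mm); z points from foot to foil. Already in the drum, in one of the four compartments (which one varies): it shows where its kind is kept.
- flat_pod_0_mid (a point): dark flat capsule of a third kind, 18 mm high and 62 mm wide; point at its centre. Already in a compartment of its own in the drum; no more of this kind are to be loaded.
- dish_rack: white wire dish rack, fixed, behind the middle of the worktop: 330 mm (x) by 430 mm (y); origin at the centre of its foot. Its front wire wall, about 150 mm nearer the robot than the origin, is 131 mm high; the plates standing in its left half reach 350 mm. A bystander: keep clear of it.
- mug: a white mug with grey dots, 91 mm high, at the right, near the capsules; origin at the foot, 17 mm from the axis of the cup towards the handle. A bystander: leave it alone.
- jar: a glass jar of instant coffee, 75 mm wide and 111 mm high, at the right, behind the mug; origin at the centre of its foot. A bystander: leave it alone.
- tall_pod_1_mid (a point): dark drinks capsule, tall kind: cup 56 mm high, 39 mm wide at its foot, widening to 43 mm, with a thin flange 47 mm wide and foil at its top; 40 g. Point: its centre, half-way up (28 mm); z points from foot to foil. Starts standing on its foot on the worktop, ahead or to the right of the robot; may be absent.
- tall_pod_2_mid (a point): dark drinks capsule, tall kind: cup 56 mm high, 39 mm wide at its foot, widening to 43 mm, with a thin flange 47 mm wide and foil at its top; 40 g. Point: its centre, half-way up (28 mm); z points from foot to foil. Starts standing on its foot on the worktop, ahead or to the right of the robot; may be absent.
- short_pod_1_mid (a point): dark drinks capsule, short kind: cup 36 mm high, 47 mm wide at its foot, widening to 51 mm, with a thin flange 56 mm wide and foil at its top; 30 g. Point: its centre, half-way up (18 mm); z points from foot to foil. Starts standing on its foot on the worktop, ahead or to the right of the robot; may be absent.
- short_pod_2_mid (a point): dark drinks capsule, short kind: cup 36 mm high, 47 mm wide at its foot, widening to 51 mm, with a thin flange 56 mm wide and foil at its top; 30 g. Point: its centre, half-way up (18 mm); z points from foot to foil. Starts standing on its foot on the worktop, ahead or to the right of the robot; may be absent.
- short_pod_3_mid (a point): dark drinks capsule, short kind: cup 36 mm high, 47 mm wide at its foot, widening to 51 mm, with a thin flange 56 mm wide and foil at its top; 30 g. Point: its centre, half-way up (18 mm); z points from foot to foil. Starts standing on its foot on the worktop, ahead or to the right of the robot; may be absent.

How it is judged:
On the way, in this order (a step that is already met when the one before it is completed fails the run):
1. every capsule lies in the drum in the compartment of its kind (((x of each of tall_pod_0_mid, tall_pod_1_mid, tall_pod_2_mid in the frame of turn_grip above 0.008 m and y of each of tall_pod_0_mid, tall_pod_1_mid, tall_pod_2_mid in the frame of turn_grip above 0.008 m and z of each of tall_pod_0_mid, tall_pod_1_mid, tall_pod_2_mid in the frame of turn_grip below -0.068 m and horizontal distance between each of tall_pod_0_mid, tall_pod_1_mid, tall_pod_2_mid and turn_grip below 0.128 m) or (x of each of tall_pod_0_mid, tall_pod_1_mid, tall_pod_2_mid in the frame of turn_grip above 0.008 m and y of each of tall_pod_0_mid, tall_pod_1_mid, tall_pod_2_mid in the frame of turn_grip below -0.008 m and z of each of tall_pod_0_mid, tall_pod_1_mid, tall_pod_2_mid in the frame of turn_grip below -0.068 m and horizontal distance between each of tall_pod_0_mid, tall_pod_1_mid, tall_pod_2_mid and turn_grip below 0.128 m) or (x of each of tall_pod_0_mid, tall_pod_1_mid, tall_pod_2_mid in the frame of turn_grip below -0.008 m and y of each of tall_pod_0_mid, tall_pod_1_mid, tall_pod_2_mid in the frame of turn_grip above 0.008 m and z of each of tall_pod_0_mid, tall_pod_1_mid, tall_pod_2_mid in the frame of turn_grip below -0.068 m and horizontal distance between each of tall_pod_0_mid, tall_pod_1_mid, tall_pod_2_mid and turn_grip below 0.128 m) or (x of each of tall_pod_0_mid, tall_pod_1_mid, tall_pod_2_mid in the frame of turn_grip below -0.008 m and y of each of tall_pod_0_mid, tall_pod_1_mid, tall_pod_2_mid in the frame of turn_grip below -0.008 m and z of each of tall_pod_0_mid, tall_pod_1_mid, tall_pod_2_mid in the frame of turn_grip below -0.068 m and horizontal distance between each of tall_pod_0_mid, tall_pod_1_mid, tall_pod_2_mid and turn_grip below 0.128 m)) and ((x of each of short_pod_0_mid, short_pod_1_mid, short_pod_2_mid, short_pod_3_mid in the frame of turn_grip above 0.008 m and y of each of short_pod_0_mid, short_pod_1_mid, short_pod_2_mid, short_pod_3_mid in the frame of turn_grip above 0.008 m and z of each of short_pod_0_mid, short_pod_1_mid, short_pod_2_mid, short_pod_3_mid in the frame of turn_grip below -0.068 m and horizontal distance between each of short_pod_0_mid, short_pod_1_mid, short_pod_2_mid, short_pod_3_mid and turn_grip below 0.128 m) or (x of each of short_pod_0_mid, short_pod_1_mid, short_pod_2_mid, short_pod_3_mid in the frame of turn_grip above 0.008 m and y of each of short_pod_0_mid, short_pod_1_mid, short_pod_2_mid, short_pod_3_mid in the frame of turn_grip below -0.008 m and z of each of short_pod_0_mid, short_pod_1_mid, short_pod_2_mid, short_pod_3_mid in the frame of turn_grip below -0.068 m and horizontal distance between each of short_pod_0_mid, short_pod_1_mid, short_pod_2_mid, short_pod_3_mid and turn_grip below 0.128 m) or (x of each of short_pod_0_mid, short_pod_1_mid, short_pod_2_mid, short_pod_3_mid in the frame of turn_grip below -0.008 m and y of each of short_pod_0_mid, short_pod_1_mid, short_pod_2_mid, short_pod_3_mid in the frame of turn_grip above 0.008 m and z of each of short_pod_0_mid, short_pod_1_mid, short_pod_2_mid, short_pod_3_mid in the frame of turn_grip below -0.068 m and horizontal distance between each of short_pod_0_mid, short_pod_1_mid, short_pod_2_mid, short_pod_3_mid and turn_grip below 0.128 m) or (x of each of short_pod_0_mid, short_pod_1_mid, short_pod_2_mid, short_pod_3_mid in the frame of turn_grip below -0.008 m and y of each of short_pod_0_mid, short_pod_1_mid, short_pod_2_mid, short_pod_3_mid in the frame of turn_grip below -0.008 m and z of each of short_pod_0_mid, short_pod_1_mid, short_pod_2_mid, short_pod_3_mid in the frame of turn_grip below -0.068 m and horizontal distance between each of short_pod_0_mid, short_pod_1_mid, short_pod_2_mid, short_pod_3_mid and turn_grip below 0.128 m))), for 0.2 s.
2. the cap sits on the neck (horizontal distance between cap_knob and neck below 0.009 m and z of cap_knob in the frame of neck between 0.02 and 0.033 m and angle between cap_knob's own z axis and vertical below 0.1 rad), for 0.2 s.
At the end, for the whole second after the job is handed in: All tall capsules lie in the tall sample's compartment and all short ones in the short sample's, centres at least 68 mm below the grip's centre; divider within 0.3 rad of a click; cap on the neck, centred within 9 mm, knob point 20 to 33 mm above the rim, tilt under 0.1 rad (all of step 1 and all of step 2 and angle between the x axis of turn_grip and the x axis of neck, either way round between 0.485 and 1.085 rad); the robot touches nothing.
It fails at once if the mug or the coffee jar is moved more than 3 cm or tipped (distance of any of mug, jar from where it was at the start of the episode above 0.03 m or angle between any of mug, jar's own z axis and vertical above 0.3 rad).
Of tall_pod_1, tall_pod_2 only 1 to 2 are there at a start; the rules pass over those that are not, and their reading is None.
Of short_pod_1, short_pod_2, short_pod_3 only 2 to 3 are there at a start; the rules pass over those that are not, and their reading is None.
At some moment in a run one of tall_pod_1, tall_pod_2, short_pod_1, short_pod_2, short_pod_3, cap may be knocked a few centimetres aside while the robot is not near it.
It also fails if it takes over 210 s, if anything falls off the work surface, if the arm or the gripper's body presses on something with over 40 N, if the wrist force passes 120 N, or if a joint passes its speed limit or range.

## Robot

A 6-joint arm with a two-finger parallel gripper is mounted at the origin on a cart in front of the work surface, level with it; the furniture and walls round the work are solid. World frame = base frame: x ahead of the robot, y to its left, z up, the work surface at z = 0. Lengths are in m, angles in rad, forces in N, time in s.
With the tool pointing down it reaches from about 0.425 to 0.95 m from the base axis. Payload 3.5 kg.
Tool frame: the origin (TCP) lies at the very end of the fingers, on their centre line; the grasp point (between the pads) lies ctrl.tcp_to_grasp behind it (ctrl.tcp_to_grasp is the distance from the TCP to the grasp point, in m); z points along the fingers, y is the line along which they close (so a half turn about z gives the same grasp; the last joint's range is limited). The gripper opens to 85 mm and grips with 20 to 120 N. Pads are 22 mm wide; open, the fingers measure 114 mm over their backs; the gripper's body (76 mm by 85 mm) begins 54 mm behind the grasp point. The pads swing forward as they close: fully open they stand 13 mm farther back than shut.
Start: joints at [1.104, 0.286, 1.577, -0, 1.279, -0.15], TCP at [0.21, 0.641, 0.194] pointing down, gripper open.
Joint ranges: [-2.77, 2.77], [-0.9, 2.22], [0.21, 2.48], [-1.53, 4.67], [0.24, 2.81], [-2.84, 2.84]. Speed limits (rad/s): [2.79, 2.79, 3.14, 3.14, 3.14, 3.14].

## Interface

Orientations are given as a unit quaternion [x, y, z, w].
In Python, from plant import ctrl gives the robot as it stands.
- The arm moves only by the shell command python3 -m inch 'ROWS' [FORCE]. ROWS is JSON, a list of rows, each an object with "slide": the shift along the tool's x, y, z in cm, a list of three; "turn": the turn about the tool's z in rad; "grip": the finger opening in cm, from 0 to 8.54. A call has 1 to 20 rows; each row is the pose to reach, as a shift and turn from the pose commanded when the call began, along the tool's axes at that moment; what a row does not reach only later rows make up. A row lasts 1/10 s, in which the tool goes at most 50 mm and 8.59 degrees, less where a joint would pass 70% of its speed; a pose out of reach is approached as far as the arm can. A call with a gripper value outside its range is refused whole. The fingers move at their own pace and stop on an object; FORCE is the grip in N (left out, the last holds). Time passes only in rows, so rows that repeat a pose let the fingers close. It gives the time, the measured TCP pose, the force, the opening and the grip force at its end, in the units of the state.
- ctrl.get_state(): the state, without advancing time (a new reading comes with each control period).
- ctrl.read_camera(name): name is "scene" or "top" or "wrist"; returns (picture, depth): 480x640x3 uint8, red, green, blue; 480x640 float32, m along the optical axis (not along the pixel's ray), 0 where there is no reading.
- ctrl.camera_info(name): a dict with "K" (3x3 intrinsics, pixels), "camera_from_world" (4x4, takes a point from world to camera coordinates); the wrist camera has in their place "T_tool_cam" (4x4, takes a point from camera to tool coordinates, whose origin is the TCP and whose axes are the flange's). Camera axes: x right, y down, z forward; pixel columns grow to the right and rows downward; lengths in m; the calibration is good to about 2 mm. The wrist camera is an equidistant fisheye: a pixel r from the principal point sees the ray r / f radians off the axis. A picture is of the moment at which its call begins: read the wrist's pose just before it. camera_info takes no time and is no camera call.
- ctrl.sign_off(): hands the job in; it is judged then, once.
The state is a dict: "time": time; "qpos": joint angles; "dq": joint speeds; "joint_efforts": joint torques, N m; "eef_pos": TCP position; "tcp_rot": TCP orientation; "contact_force": force on the tool from outside, world axes, zero at the start; "wrist_torque": the same for the moment, N m; "opening": opening from 0.0 (shut) to 1.0 (fully open); "finger_force": force on a finger pad.
Only numpy, scipy, OpenCV 4.12 (cv2) and the standard library are available. Lean on these libraries where they do the work, as an engineer would, in place of code of your own. Each camera call takes 0.05 s, during which the arm holds its last target. There are 200 camera calls.

## Working session

There is one attempt and no reset: what is moved stays moved. The work goes in short steps, Python scripts to look and compute and a shell command to move; the robot and the scene stay as the last step left them, time stands still between calls to the robot, and variables do not carry over. Pictures are saved under pics/ and viewed, at most 14 in all, crops included, and the job is handed in when it is done.

```bash
ls; mkdir -p pics
cat > h.py <<'E'
import numpy as np,cv2
from plant import ctrl
from scipy.spatial.transform import Rotation as R
def shot(name,fn=None):
    s=ctrl.get_state(); im,d=ctrl.read_camera(name)
    if fn: cv2.imwrite('pics/'+fn,im[:,:,::-1])
    return s,im,d
def world(name,d):
    i=ctrl.camera_info(name);K=i['K'];T=np.linalg.inv(i['camera_from_world'])
    v,u=np.mgrid[:480,:640]
    P=np.stack([(u-K[0,2])/K[0,0]*d,(v-K[1,2])/K[1,1]*d,d],-1)
    return P@T[:3,:3].T+T[:3,3]
E
python3 - <<'E'
from h import *
for n in ('scene','top'):
    s,im,d=shot(n,n+'0.png'); np.save(n+'0.npy',d)
    print(n,ctrl.camera_info(n))
print(ctrl.camera_info('wrist'),ctrl.tcp_to_grasp); print(ctrl.get_state())
E
```

```text
pics
scene {'K': array([[608.92087999,   0.        , 316.00226586],
       [  0.        , 608.92087999, 236.07950603],
       [  0.        ,   0.        ,   1.        ]]), 'camera_from_world': array([[-0.58521843,  0.81084946,  0.00652245,  0.32212709],
       [ 0.6734089 ,  0.49047216, -0.55313427, -0.29862957],
       [-0.4517077 , -0.31931209, -0.83306659,  1.89792152],
       [ 0.        ,  0.        ,  0.        ,  1.        ]])}
top {'K': array([[596.72677645,   0.        , 312.82491963],
       [  0.        , 596.72677645, 235.15749726],
       [  0.        ,   0.        ,   1.        ]]), 'camera_from_world': array([[-0.23238237, -0.97262116, -0.00255049,  0.16327585],
       [-0.76401072,  0.18416189, -0.61836237,  0.5190115 ],
       [ 0.60190203, -0.14174791, -0.78588897,  1.48674796],
       [ 0.        ,  0.        ,  0.        ,  1.        ]])}
{'K': array([[371.64829954,   0.        , 324.74440962],
       [  0.        , 371.64829954, 242.46160974],
       [  0.        ,   0.        ,   1.        ]]), 'T_tool_cam': array([[-9.07530595e-04, -9.60776064e-01, -2.77323874e
[... 291 characters left out ...]
187
{'time': 0.1, 'qpos': array([ 1.10400608e+00,  2.87098210e-01,  1.57800784e+00, -2.05985736e-05,
        1.27858568e+00, -1.50001012e-01]), 'dq': array([ 0.00144249, -0.00123361, -0.00097459,  0.00109682, -0.00023694,
       -0.00050727]), 'joint_efforts': array([ 1.89510007e-03, -4.07296371e+01, -2.93699706e+01, -1.06425293e-04,
        3.36146470e-03, -9.90801254e-07]), 'eef_pos': array([0.20995222, 0.64082457, 0.1924838 ]), 'tcp_rot': array([ 1.57730099e-01,  9.87481703e-01, -1.00301511e-03, -3.09172147e-04]), 'contact_force': array([0.69898528, 0.37186717, 0.16393353]), 'wrist_torque': array([-0.04800223,  0.0310829 ,  0.03371241]), 'finger_force': 0.0, 'opening': 0.9988354114128735}
```

View pics/top0.png

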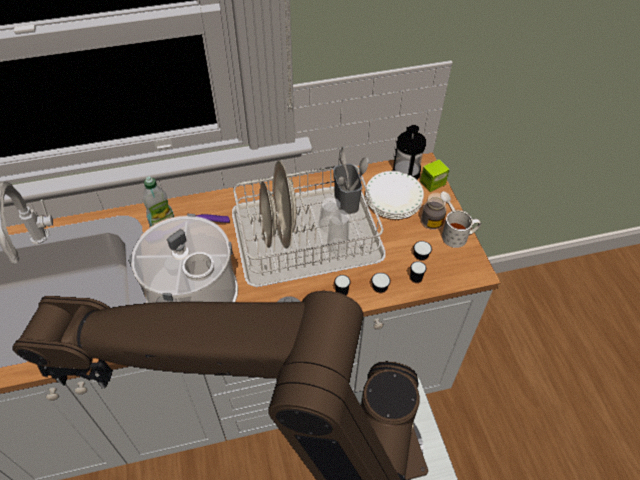

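View pics/scene0.png

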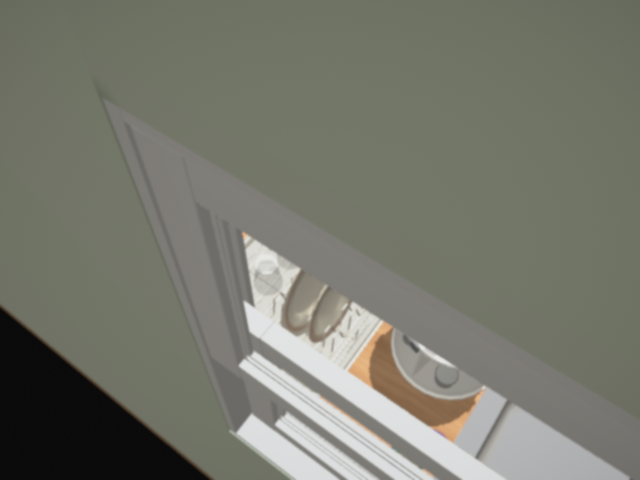

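The top view shows the drum around (183,263), with the grip at (177,240) and the neck at (197,266). Four capsules stand at (342,284), (381,281), (418,270) and (422,250), and the cap is partly hidden near (290,300). The scene camera is mostly blocked by the window.

Run:
```python
from h import *
im=cv2.imread('pics/top0.png');d=np.load('top0.npy')
a=cv2.resize(im[205:325,125:250],None,fx=3.1,fy=4.1,interpolation=cv2.INTER_CUBIC)
b=cv2.resize(im[230:320,270:480],(400,a.shape[0]//2),interpolation=cv2.INTER_CUBIC)
o=np.zeros((a.shape[0],a.shape[1]+400,3),np.uint8);o[:,:a.shape[1]]=a;o[:b.shape[0],a.shape[1]:]=b
cv2.imwrite('pics/crop.png',o)
W=world('top',d)
for u,v in [(342,281),(381,279),(418,267),(422,247),(290,299),(458,230),(433,210),(320,290),(177,240)]:print(u,v,W[v-1:v+2,u-1:u+2].reshape(-1,3).mean(0).round(3), W[v-12:v+13,u-12:u+13,2].max().round(3))
# ray casting
def ray(u,v,z):
    i=ctrl.camera_info('top');T=np.linalg.inv(i['camera_from_world']);r=T[:3,:3]@np.linalg.inv(i['K'])@[u,v,1];return (T[:3,3]+r*(z-T[2,3])/r[2]).round(3)
print('neck',ray(197.5,264,.22),'grip',ray(177,236,.276))
# white blobs on pods
m=((im.min(2)>170)).astype(np.uint8);m[:, :320]=0;m[:235]=0;m[300:]=0
n,l,st,c=cv2.connectedComponentsWithStats(m)
for s,q in zip(st,c):
    if 20<s[4]<600:print(s,q.round(1),ray(*q,.036),ray(*q,.056))
```

```text
342 281 [ 0.457 -0.028  0.053] 1.49
381 279 [ 0.449 -0.145  0.033] 1.49
418 267 [ 0.349 -0.199  0.213] 1.49
422 247 [ 0.532 -0.302  0.033] 1.49
290 299 [0.444 0.129 0.033] 0.698
458 230 [ 0.546 -0.419  0.065] 1.49
433 210 [ 0.627 -0.365  0.082] 0.115
320 290 [0.329 0.07  0.232] 1.49
177 240 [0.547 0.4   0.262] 1.49
neck [0.489 0.36  0.22 ] grip [0.549 0.397 0.276]
[320 235   7   9  24] [321.7 239.8] [ 0.629 -0.011  0.036] [ 0.614 -0.007  0.056]
[488 235 119  25 243] [545.3 246.5] [ 0.444 -0.667  0.036] [ 0.431 -0.654  0.056]
[375 237  10  26  52] [380.6 250.8] [ 0.546 -0.174  0.036] [ 0.532 -0.168  0.056]
[415 242  16  12 153] [422.4 247.6] [ 0.528 -0.302  0.036] [ 0.514 -0.294  0.056]
[412 262  13  11 111] [418.2 267.1] [ 0.462 -0.265  0.036] [ 0.449 -0.257  0.056]
[320 265  38   9  56] [337.9 269.1] [ 0.511 -0.031  0.036] [ 0.498 -0.027  0.056]
[373 274  16  13 171] [380.5 279.9] [ 0.444 -0.142  0.036] [ 0.432 -0.136  0.056]
[336 276  13  11 118] [342. 281.] [ 0.467 -0.031  0.036] [ 0.454 -0.027  0.056]
```

View pics/crop.png

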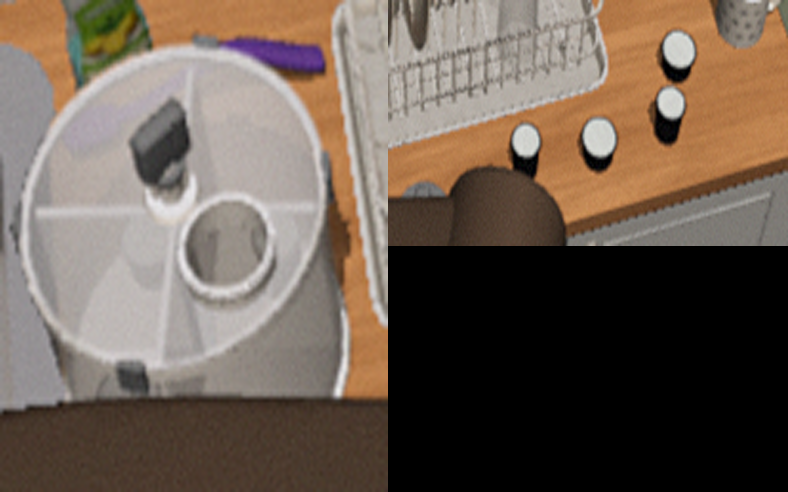

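Two tall capsules stand near (0.454,-0.027) and (0.449,-0.257), and two short near (0.444,-0.142) and (0.528,-0.302). The neck is at about (0.489,0.36) and the grip axis at about (0.55,0.40). Next I'll look from above the drum, which also clears the worktop for the top camera.

```bash
python3 -m inch '[{"slide":[0,0,-5],"turn":-0.08,"grip":8.5},{"slide":[0,0,-10],"turn":-0.16,"grip":8.5},{"slide":[0,0,-15],"turn":-0.24,"grip":8.5},{"slide":[0,0,-20],"turn":-0.317,"grip":8.5},{"slide":[-5,-2.4,-22],"turn":-0.317,"grip":8.5},{"slide":[-10,-4.8,-22],"turn":-0.317,"grip":8.5},{"slide":[-15,-7.2,-22],"turn":-0.317,"grip":8.5},{"slide":[-20,-9.6,-22],"turn":-0.317,"grip":8.5},{"slide":[-25,-12,-22],"turn":-0.317,"grip":8.5},{"slide":[-30,-14.4,-22],"turn":-0.317,"grip":8.5},{"slide":[-34,-17,-22],"turn":-0.317,"grip":8.5},{"slide":[-34,-17,-22],"turn":-0.317,"grip":8.5},{"slide":[-34,-17,-22],"turn":-0.317,"grip":8.5}]'
python3 - <<'E'
from h import *
s,im,d=shot('wrist','w1.png');np.save('w1.npy',d);print(s['eef_pos'],s['tcp_rot'])
s,im,d=shot('top','top1.png');np.save('top1.npy',d)
a=cv2.imread('pics/w1.png');b=cv2.imread('pics/top1.png')[200:380,250:490]
o=np.zeros((600,640,3),np.uint8);o[:480]=a;o[480:,:]=cv2.resize(b,(640,480))[180:300];cv2.imwrite('pics/w1c.png',o)
E
```

```text
time: 1.4
eef_pos: [0.4829, 0.3706, 0.4124]
tcp_rot: [0.003, 1.0, -0.001, -0.001]
contact_force: [0.2, 1.1, -0.2]
opening: 0.995
finger_force: 0.0
[0.48293555 0.37058314 0.41240871] [ 2.81682346e-03  9.99995398e-01 -9.84491652e-04 -5.47599325e-04]
```

View pics/w1c.png

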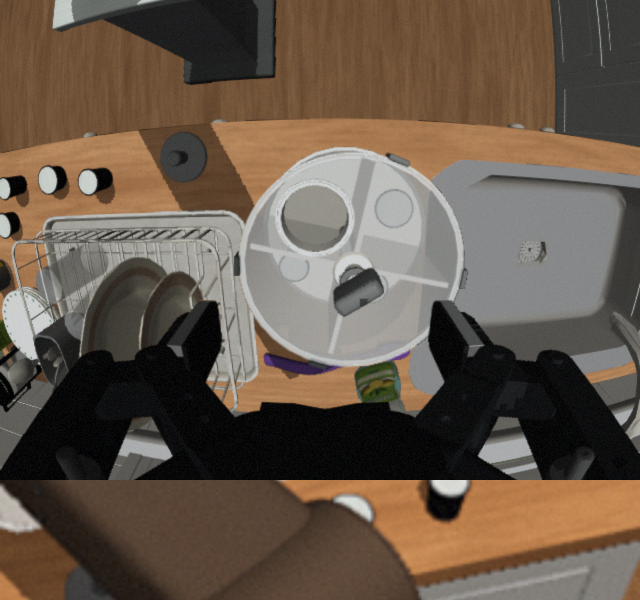

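The wrist view shows the neck at (314,217), the grip at (358,290), the cap at (184,157) and capsules at (95,181), (52,180), (12,187) and (8,225). Inside the drum there are discs at (394,208) and (293,265). I'll measure these and enlarge the drum.

```bash
cat >> h.py <<'E'
def pose(s):
    T=np.eye(4);T[:3,:3]=R.from_quat(s['tcp_rot']).as_matrix();T[:3,3]=s['eef_pos'];return T
def wray(s,u,v,z):
    i=ctrl.camera_info('wrist');K=i['K'];x=np.array([(u-K[0,2])/K[0,0],(v-K[1,2])/K[1,1]]);r=np.hypot(*x)
    c=np.array([*(x/r*np.sin(r)),np.cos(r)]) if r>0 else np.array([0,0,1.])
    T=pose(s)@i['T_tool_cam'];w=T[:3,:3]@c;return T[:3,3]+w*(z-T[2,3])/w[2]
def wpt(s,u,v,d):
    i=ctrl.camera_info('wrist');K=i['K'];x=np.array([(u-K[0,2])/K[0,0],(v-K[1,2])/K[1,1]]);r=np.hypot(*x)
    c=np.array([*(x/r*np.sin(r)),np.cos(r)])*d/np.cos(r);T=pose(s)@i['T_tool_cam'];return T[:3,:3]@c+T[:3,3]
E
python3 - <<'E'
from h import *
im=cv2.imread('pics/w1.png');d=np.load('w1.npy');s=ctrl.get_state()
c=cv2.resize(im[140:370,235:475],None,fx=2.5,fy=2.5,interpolation=cv2.INTER_CUBIC)
c=cv2.convertScaleAbs(c.astype(float)-90,alpha=1.7);cv2.imwrite('pics/drum.png',c)
for u,v in [(394,208),(293,265),(314,217),(95,181),(52,180),(12,187),(8,225),(176,157),(195,165),(340,290),(370,285),(400,265),(390,320),(310,315)]:
    print(u,v,wpt(s,u,v,d[v,u]).round(3))
for n,a,b,z in [('neck',(276,217),(354,217),.22),('neck',(314,179),(314,256),.22),('p1',(375,208),(413,208),.054),('p2',(279,265),(308,265),.074),('p2v',(293,252),(293,279),.074),('p1v',(394,190),(394,228),.054)]:
    A,B=wray(s,*a,z),wray(s,*b,z);print(n,((A+B)/2).round(3),np.linalg.norm(A-B).round(3))
print('shell',[wray(s,*p,.198).round(3) for p in [(242,258),(464,258),(352,150),(352,366)]])
E
```

```text
394 208 [0.485 0.45  0.198]
293 265 [0.551 0.338 0.197]
314 217 [0.534 0.357 0.018]
95 181 [ 0.458 -0.005  0.058]
52 180 [ 0.45  -0.126  0.035]
12 187 [ 0.454 -0.232  0.048]
8 225 [ 0.532 -0.278  0.036]
176 157 [0.43  0.148 0.052]
195 165 [0.446 0.165 0.013]
340 290 [0.556 0.389 0.255]
370 285 [0.543 0.416 0.275]
400 265 [0.551 0.46  0.197]
390 320 [0.621 0.453 0.198]
310 315 [0.614 0.356 0.197]
neck [0.49  0.364 0.22 ] 0.08
neck [0.492 0.363 0.22 ] 0.081
p1 [0.512 0.478 0.054] 0.058
p2 [0.594 0.328 0.074] 0.043
p2v [0.595 0.327 0.074] 0.043
p1v [0.514 0.478 0.054] 0.058
shell [array([0.542, 0.28 , 0.198]), array([0.543, 0.538, 0.198]), array([0.423, 0.403, 0.198]), array([0.688, 0.409, 0.198])]
```

View pics/drum.png

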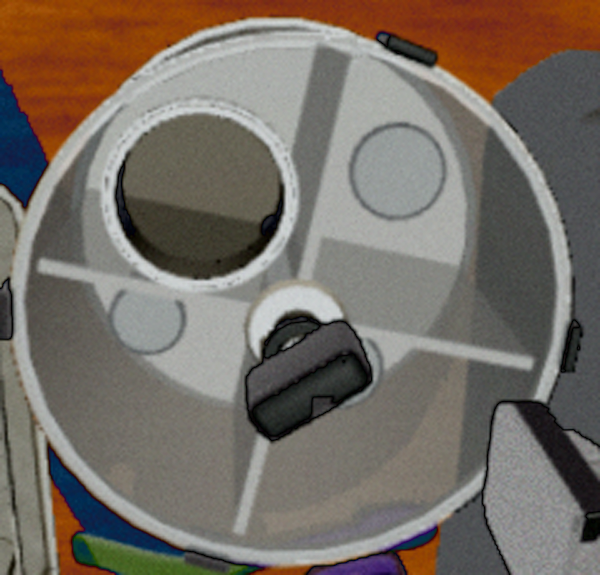

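The disc at (293,265) is the smallest, so it's the tall sample, and it lies one clockwise quarter turn from the neck. The drum axis is at about (0.555,0.409) and the neck at (0.491,0.3635). That puts them 79 mm apart, against 78 expected. The third sample is behind the grip. I'll go to the grip and turn it clockwise.

```bash
python3 -m inch '[{"slide":[-2,1,2],"turn":0.14,"grip":6},{"slide":[-4,2,4],"turn":0.28,"grip":6},{"slide":[-6,3,6],"turn":0.42,"grip":6},{"slide":[-7.2,3.8,8],"turn":0.56,"grip":6},{"slide":[-7.2,3.8,9],"turn":0.7,"grip":6},{"slide":[-7.2,3.8,10],"turn":0.84,"grip":6},{"slide":[-7.2,3.8,11],"turn":0.96,"grip":6},{"slide":[-7.2,3.8,11],"turn":0.96,"grip":6},{"slide":[-7.2,3.8,11],"turn":0.96,"grip":6}]'
python3 - <<'E'
from h import *
s,im,d=shot('wrist','w2.png');print(s['eef_pos'])
E
```

```text
time: 2.4
eef_pos: [0.5513, 0.4131, 0.3037]
tcp_rot: [0.46, 0.888, -0.0, -0.0]
contact_force: [-0.2, -0.6, -0.1]
opening: 0.7
finger_force: 0.0
[0.55131846 0.41314245 0.30367418]
```

View pics/w2.png

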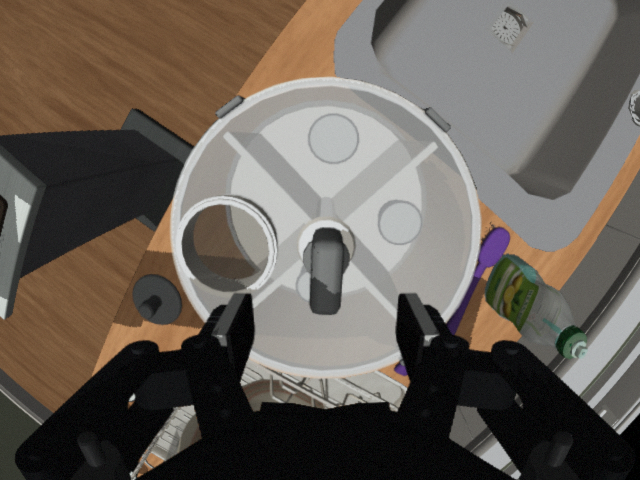

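The bar at (326,270) lines up well between the fingers. Two discs show: (333,138) about 50 px wide, and (400,223) about 43 px. I'll size both with rays.

Run:
```python
from h import *
im=cv2.imread('pics/w2.png');s=ctrl.get_state()
g=cv2.GaussianBlur(cv2.cvtColor(im,cv2.COLOR_BGR2GRAY),(3,3),0)
for (u,v) in [(333,138),(400,223)]:
    best=[]
    for a in np.linspace(0,2*np.pi,72,endpoint=False):
        pr=[float(g[int(round(v+r*np.sin(a))),int(round(u+r*np.cos(a)))]) for r in np.arange(14,34,.5)]
        pr=np.array(pr);k=np.argmin(pr-cv2.blur(pr.reshape(-1,1),(1,15)).ravel());best.append((u+(14+.5*k)*np.cos(a),v+(14+.5*k)*np.sin(a)))
    for z in (.036,.054,.074):
        P=np.array([wray(s,*b,z)[:2] for b in best]).astype(np.float32);
        (c,ax,_)=cv2.fitEllipse(P);r=np.linalg.norm(P-np.median(P,0),axis=1)
        print((u,v),z,np.round(c,3),np.round(ax,4),np.median(r)*2)
print([wray(s,*p,.276).round(3) for p in [(316,314),(339,314),(312,230),(343,230)]])
```

```text
(333, 138) 0.036 [0.52  0.477] [0.0592 0.0595] 0.059382983
(333, 138) 0.054 [0.519 0.477] [0.0568 0.0571] 0.056998987
(333, 138) 0.074 [0.519 0.477] [0.0542 0.0544] 0.05435017
(400, 223) 0.036 [0.648 0.441] [0.055  0.0575] 0.055652782
(400, 223) 0.054 [0.642 0.442] [0.0528 0.0552] 0.05341857
(400, 223) 0.074 [0.636 0.444] [0.0503 0.0526] 0.050936043
[array([0.568, 0.381, 0.276]), array([0.58 , 0.389, 0.276]), array([0.536, 0.424, 0.276]), array([0.55 , 0.434, 0.276])]
```

So (333,138) is the flat sample and (400,223) the short one: both read about 0.955 of nominal width. The tall compartment is at -90° and the short one at -180°. Next I'll descend, grip the bar and turn.

```bash
python3 -m inch '[{"slide":[-0.2,0.1,3],"turn":0,"grip":6},{"slide":[-0.2,0.1,6.3],"turn":0,"grip":6},{"slide":[-0.2,0.1,6.3],"turn":0,"grip":6},{"slide":[-0.2,0.1,6.3],"turn":0,"grip":1},{"slide":[-0.2,0.1,6.3],"turn":0,"grip":1},{"slide":[-0.2,0.1,6.3],"turn":0,"grip":1},{"slide":[-0.2,0.1,6.3],"turn":0,"grip":1},{"slide":[-0.2,0.1,6.3],"turn":0,"grip":1},{"slide":[-0.2,0.1,6.3],"turn":0,"grip":1}]' 50
```

```text
time: 3.35
eef_pos: [0.5545, 0.4109, 0.2412]
tcp_rot: [0.462, 0.887, 0.0, 0.0]
contact_force: [0.1, -0.1, -0.7]
opening: 0.122
finger_force: 0.0
```

Run:
```python
from h import *
s,im,d=shot('wrist','w3.png');print(s['eef_pos'],s['opening'],s['finger_force'],s['contact_force'])
```

```text
[0.55445188 0.4109364  0.24117903] 0.12158082483088938 0.0 [ 0.14707692 -0.05301432 -0.71490727]
```

View pics/w3.png

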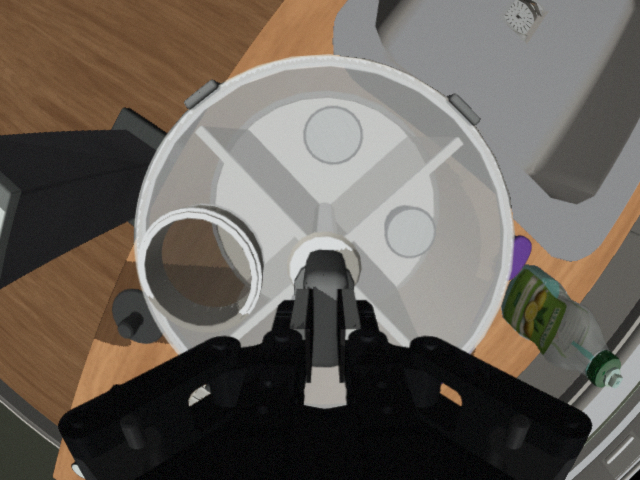

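The fingers stand on both sides of the bar at (325,300) but don't press yet. I'll close further and see whether they stop.

```bash
python3 -m inch '[{"slide":[0,0,0],"turn":0,"grip":0},{"slide":[0,0,0],"turn":0,"grip":0},{"slide":[0,0,0],"turn":0,"grip":0},{"slide":[0,0,0],"turn":0,"grip":0}]' 50
```

```text
time: 3.8
eef_pos: [0.5543, 0.4109, 0.2407]
tcp_rot: [0.462, 0.887, -0.0, -0.0]
contact_force: [-0.4, 0.7, 0.2]
opening: 0.002
finger_force: 0.0
```

Run:
```python
from h import *
s,im,d=shot('wrist');np.save('w4.npy',d)
i=ctrl.camera_info('wrist');K=i['K'];C=np.linalg.inv(i['T_tool_cam'])
def proj(p):
    c=C[:3,:3]@p+C[:3,3];r=np.hypot(*c[:2]);t=np.arctan2(r,c[2]);return (c[:2]/r*t*K[0,0]+K[:2,2]).round(1)
for p in [(0,0,0),(0,0,-.0187),(.011,0,-.0187),(-.011,0,-.0187),(.03,0,-.03)]:print(p,proj(np.array(p)))
for v in range(230,420,10):print(v,[tuple(wpt(s,u,v,d[v,u]).round(3)) for u in (315,325,335)])
cv2.imwrite('pics/w4.png',cv2.resize(im[200:420,200:460],None,fx=2.5,fy=2.5)[:,:,::-1])
```

```text
(0, 0, 0) [323.9 277.6]
(0, 0, -0.0187) [323.8 292.1]
(0.011, 0, -0.0187) [323.7 270.3]
(-0.011, 0, -0.0187) [323.8 312.8]
(0.03, 0, -0.03) [323.6 237.1]
230 [(np.float64(0.541), np.float64(0.42), np.float64(0.198)), (np.float64(0.546), np.float64(0.423), np.float64(0.198)), (np.float64(0.551), np.float64(0.427), np.float64(0.199))]
240 [(np.float64(0.544), np.float64(0.416), np.float64(0.204)), (np.float64(0.549), np.float64(0.419), np.float64(0.203)), (np.float64(0.554), np.float64(0.423), np.float64(0.202))]
250 [(np.float64(0.548), np.float64(0.41), np.float64(0.202)), (np.float64(0.546), np.float64(0.423), np.float64(0.24)), (np.float64(0.558), np.float64(0.417), np.float64(0.203))]
260 [(np.float64(0.543), np.float64(0.421), np.float64(0.255)), (np.float64(0.546), np.float64(0.424), np.float64(0.257)), (np.float64(0.55), np.float64(0.426), np.float64(0.256))]
270 [(np.float64(0.543), np.float64(0.421), np.float64(0.27)), (np.float64(0.546), np.float64(0.424), np.float64(0.27)), (np.float64(0.55), np.float64(0.426), np.float64(0.269))]
280 [(np.float64(0.544), np.float64(0.419),
[... 1792 characters left out ...]
np.float64(0.409), np.float64(0.327)), (np.float64(0.56), np.float64(0.404), np.float64(0.316)), (np.float64(0.558), np.float64(0.412), np.float64(0.327))]
390 [(np.float64(0.554), np.float64(0.406), np.float64(0.328)), (np.float64(0.617), np.float64(0.322), np.float64(0.198)), (np.float64(0.56), np.float64(0.409), np.float64(0.327))]
400 [(np.float64(0.556), np.float64(0.404), np.float64(0.329)), (np.float64(0.623), np.float64(0.314), np.float64(0.198)), (np.float64(0.561), np.float64(0.407), np.float64(0.329))]
410 [(np.float64(0.547), np.float64(0.418), np.float64(0.352)), (np.float64(0.549), np.float64(0.419), np.float64(0.353)), (np.float64(0.551), np.float64(0.421), np.float64(0.354))]
```

View pics/w4.png

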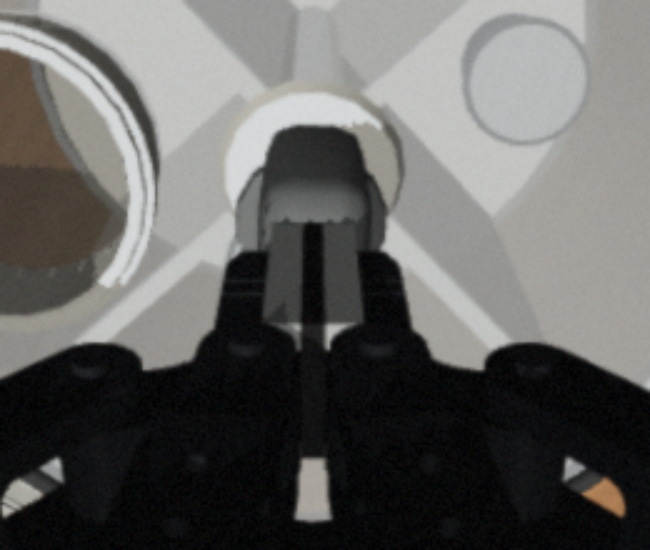

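Run:
```python
from h import *
d=np.load('w1.npy');s=ctrl.get_state()
s=dict(s);s['eef_pos']=np.array([0.48293555,0.37058314,0.41240871]);s['tcp_rot']=np.array([2.81682346e-03,9.99995398e-01,-9.84491652e-04,-5.47599325e-04])
Ti=np.linalg.inv(pose(s))
for u in (185,195,205,215):
  for v in range(296,360,8):
    p=wpt(s,u,v,d[v,u]);q=Ti[:3,:3]@p+Ti[:3,3]
    if p[2]>.35:print(u,v,q.round(3))
# w4: leftmost fingers
d=np.load('w4.npy');s=ctrl.get_state();Ti=np.linalg.inv(pose(s))
for v in (285,290,295,300,310):
    print(v,[tuple((Ti[:3,:3]@wpt(s,u,v,d[v,u])+Ti[:3,3]).round(3).tolist()) for u in (285,293,300,308,316,324,340,350,358)])
```

```text
185 320 [ 0.011 -0.048 -0.07 ]
185 328 [ 0.012 -0.046 -0.077]
185 336 [ 0.012 -0.044 -0.082]
185 344 [ 0.011 -0.043 -0.086]
185 352 [ 0.009 -0.043 -0.088]
195 312 [ 0.012 -0.046 -0.065]
195 320 [ 0.011 -0.045 -0.069]
195 328 [ 0.011 -0.043 -0.076]
195 336 [ 0.01  -0.042 -0.078]
195 344 [ 0.008 -0.042 -0.08 ]
195 352 [ 0.005 -0.042 -0.081]
205 304 [ 0.012 -0.044 -0.058]
205 312 [ 0.011 -0.043 -0.064]
205 320 [ 0.009 -0.043 -0.066]
205 328 [ 0.007 -0.042 -0.068]
205 336 [ 0.004 -0.042 -0.069]
205 344 [ 0.002 -0.042 -0.071]
205 352 [-0.001 -0.042 -0.072]
215 304 [ 0.01  -0.042 -0.054]
215 312 [ 0.006 -0.042 -0.054]
215 320 [ 0.004 -0.042 -0.057]
215 328 [ 0.001 -0.042 -0.057]
215 336 [-0.002 -0.042 -0.059]
215 344 [-0.004 -0.042 -0.061]
215 352 [-0.007 -0.042 -0.062]
285 [(-0.022, -0.025, 0.041), (-0.022, -0.02, 0.043), (-0.007, -0.013, 0.008), (0.01, -0.007, -0.033), (0.01, -0.003, -0.034), (0.011, 0.0, -0.035), (0.01, 0.007, -0.033), (-0.007, 0.014, 0.007), (-0.023, 0.022, 0.044)]
290 [(-0.025, -0.025, 0.042), (-0.025, -0.02, 0.042), (-0.01, -0.013, 0.007), (0.012, -0.006, -0.043), (0.011, -0.003, -0.043), (0.012, 0.0, -0.044), (0.011, 0.007, -0.042), (-0.01, 0.014, 0.007), (-0.026, 0.022, 0.043)]
295 [(-0.029, -0.026, 0.043), (-0.03, -0.021, 0.045), (-0.013, -0.013, 0.007), (0.012, -0.006, -0.049), (0.012, -0.003, -0.048), (0.011, 0.0, -0.047), (0.012, 0.006, -0.048), (-0.013, 0.014, 0.006), (-0.03, 0.022, 0.044)]
300 [(-0.033, -0.026, 0.043), (-0.033, -0.021, 0.043), (-0.016, -0.013, 0.008), (0.012, -0.006, -0.053), (0.012, -0.003, -0.053), (0.011, 0.0, -0.052), (0.012, 0.006, -0.053), (-0.016, 0.014, 0.007), (0.071, 0.0, -0.18)]
310 [(-0.04, -0.026, 0.043), (0.007, -0.012, -0.051), (0.007, -0.009, -0.053), (0.011, -0.006, -0.06), (0.011, -0.003, -0.06), (0.012, 0.0, -0.062), (0.011, 0.006, -0.06), (0.007, 0.01, -0.053), (0.007, 0.013, -0.053)]
```

Depth shows the visible finger ends about 35 mm short of the nominal TCP when shut and about 50 mm when open. So the fingers closed just above the bar, whose top is at 0.275. I'll open a little, go lower in steps while watching the contact force, and shift 7 mm to the bar's centre.

```bash
python3 -m inch '[{"slide":[0,0,-1],"turn":0,"grip":3.6},{"slide":[-0.6,0,-1],"turn":0,"grip":3.6},{"slide":[-0.6,0,-1],"turn":0,"grip":3.6},{"slide":[-0.6,0,-1],"turn":0,"grip":3.6},{"slide":[-0.6,0,0],"turn":0,"grip":3.6},{"slide":[-0.6,0,1],"turn":0,"grip":3.6},{"slide":[-0.6,0,1.8],"turn":0,"grip":3.6},{"slide":[-0.6,0,1.8],"turn":0,"grip":3.6}]' 50
```

```text
time: 4.65
eef_pos: [0.5565, 0.4054, 0.2195]
tcp_rot: [0.462, 0.887, -0.002, -0.001]
contact_force: [0.1, -0.9, -0.7]
opening: 0.423
finger_force: 0.0
```

```bash
python3 -m inch '[{"slide":[0,0,0.7],"turn":0,"grip":3.6},{"slide":[0,0,1.2],"turn":0,"grip":3.6},{"slide":[0,0,1.2],"turn":0,"grip":0},{"slide":[0,0,1.2],"turn":0,"grip":0},{"slide":[0,0,1.2],"turn":0,"grip":0},{"slide":[0,0,1.2],"turn":0,"grip":0},{"slide":[0,0,1.2],"turn":0,"grip":0},{"slide":[0,0,1.2],"turn":0,"grip":0}]' 50
```

```text
time: 5.45
eef_pos: [0.5574, 0.4058, 0.2099]
tcp_rot: [0.462, 0.887, -0.001, -0.0]
contact_force: [-0.2, -0.5, -4.3]
opening: 0.225
finger_force: 49.1
```

Gripped: the opening is 19 mm with 49 N. From here on the real fingertips count as roughly 37 mm behind the reported TCP. Now I'll turn clockwise one click.

```bash
python3 -m inch '[{"slide":[0,0,0],"turn":0.14,"grip":0},{"slide":[0,0,0],"turn":0.28,"grip":0},{"slide":[0,0,0],"turn":0.42,"grip":0},{"slide":[0,0,0],"turn":0.56,"grip":0},{"slide":[0,0,0],"turn":0.70,"grip":0},{"slide":[0,0,0],"turn":0.84,"grip":0},{"slide":[0,0,0],"turn":0.98,"grip":0},{"slide":[0,0,0],"turn":1.12,"grip":0},{"slide":[0,0,0],"turn":1.26,"grip":0},{"slide":[0,0,0],"turn":1.4,"grip":0},{"slide":[0,0,0],"turn":1.54,"grip":0},{"slide":[0,0,0],"turn":1.57,"grip":0},{"slide":[0,0,0],"turn":1.57,"grip":0},{"slide":[0,0,0],"turn":1.57,"grip":0}]' 50; python3 -c "
from h import *
s=ctrl.get_state();print(s['qpos'].round(2),s['wrist_torque'].round(2));shot('top','top2.png')"
```

```text
time: 6.85
eef_pos: [0.5644, 0.4047, 0.2099]
tcp_rot: [0.954, 0.3, 0.007, 0.001]
contact_force: [18.5, 0.8, -10.2]
opening: 0.224
finger_force: 49.6
[ 0.48  0.31  1.52 -0.01  1.3   1.44] [ 0.3  -2.08  0.06]
```

```bash
python3 -m inch '[{"slide":[0,0,0],"turn":1.57,"grip":3.6},{"slide":[0,0,0],"turn":0,"grip":3.6},{"slide":[0,0,0],"turn":0,"grip":4},{"slide":[0,0,-3],"turn":0,"grip":4},{"slide":[0,0,-7],"turn":0,"grip":6},{"slide":[0,0,-11],"turn":0,"grip":8},{"slide":[0,0,-15],"turn":0,"grip":8.5},{"slide":[0,0,-15],"turn":0,"grip":8.5}]' 50
python3 - <<'E'
from h import *
s,im,d=shot('wrist','w5.png');np.save('w5.npy',d);print(s['eef_pos'],s['tcp_rot'],s['qpos'].round(2))
E
```

```text
time: 7.7
eef_pos: [0.5599, 0.4074, 0.3717]
tcp_rot: [0.954, 0.3, 0.008, -0.002]
contact_force: [-0.6, 0.5, 2.0]
opening: 0.996
finger_force: 0.0
[0.55986726 0.4073572  0.37171667] [ 0.95389486  0.30002166  0.0083219  -0.00152924] [0.48 0.24 1.31 0.   1.57 1.44]
```

View pics/w5.png

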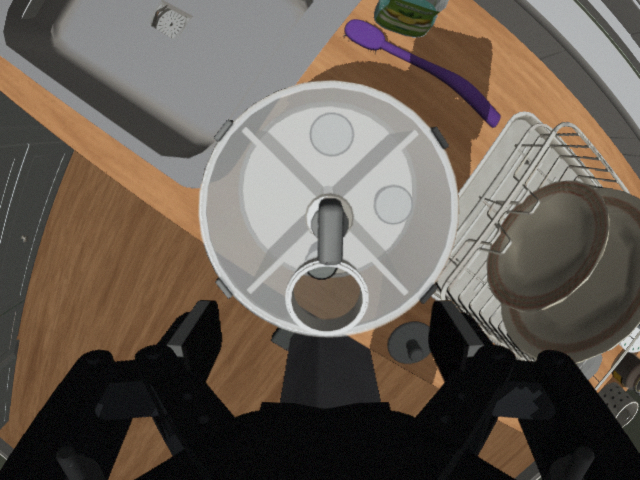

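The divider sits on its next click: the flat sample is at (331,134), the short at (392,204), and the tall one is now under the neck at (325,270). The cap is at (408,343). Next I'll go to the nearest tall capsule.

```bash
cat >> h.py <<'E'
def slide(x,y,z=None,s=None):
    s=s or ctrl.get_state();p=s['eef_pos'];Rm=R.from_quat(s['tcp_rot']).as_matrix()
    dd=np.array([x-p[0],y-p[1],0 if z is None else z-p[2]]);print('pos',p.round(4),'yaw',np.degrees(np.arctan2(Rm[1,0],Rm[0,0])).round(1),'slide cm',(Rm.T@dd*100).round(1),'q6',s['qpos'][5].round(2))
E
python3 -m inch '[{"slide":[-4,3.5,0],"turn":0,"grip":8.5},{"slide":[-8,7,0],"turn":0,"grip":8.5},{"slide":[-12,10.5,0],"turn":0,"grip":8.5},{"slide":[-16,14,0],"turn":0,"grip":8.5},{"slide":[-20,17.5,0],"turn":0,"grip":8.5},{"slide":[-24,21,0],"turn":0,"grip":8.5},{"slide":[-28,24.5,2],"turn":0,"grip":8.5},{"slide":[-31,27.2,5],"turn":0,"grip":8.5},{"slide":[-33,29,9],"turn":0,"grip":8.5},{"slide":[-33,29,12],"turn":0,"grip":8.5},{"slide":[-33,29,12],"turn":0,"grip":8.5},{"slide":[-33,29,12],"turn":0,"grip":8.5}]'
python3 - <<'E'
from h import *
s,im,d=shot('wrist','w6.png');np.save('w6.npy',d);slide(.454,-.027,s=s)
E
```

```text
time: 8.95
eef_pos: [0.4537, -0.0206, 0.2401]
tcp_rot: [0.954, 0.3, -0.001, -0.001]
contact_force: [0.1, -0.2, -0.1]
opening: 0.995
finger_force: 0.0
pos [ 0.4537 -0.0206  0.2401] yaw 35.0 slide cm [-0.3  0.5 -0. ] q6 0.69
```

View pics/w6.png

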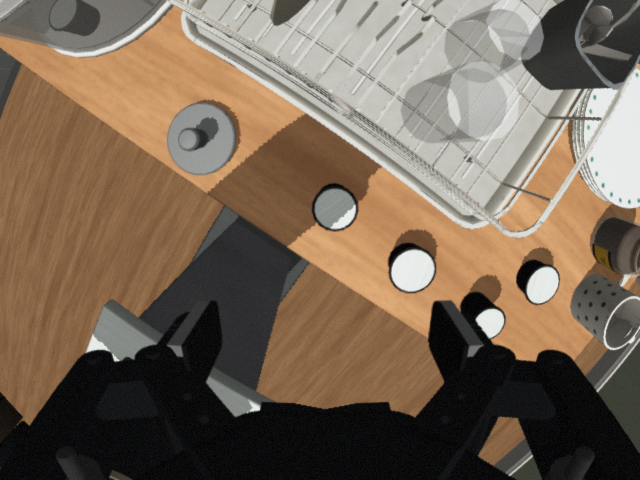

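Exactly four capsules stand on the worktop: (335,208), (412,268), (485,318) and (541,282). The cap is at (201,138). I'll locate them from depth.

```bash
cat >> h.py <<'E'
def cloud(s,d):
    i=ctrl.camera_info('wrist');K=i['K'];v,u=np.mgrid[:480,:640];x=(u-K[0,2])/K[0,0];y=(v-K[1,2])/K[1,1];r=np.hypot(x,y)+1e-9
    t=np.tan(r)/r;c=np.stack([x*t*d,y*t*d,d],-1);T=pose(s)@i['T_tool_cam'];P=c@T[:3,:3].T+T[:3,3];P[(d<=0)|(r>1.4)]=np.nan;return P
def top_of(P,x,y,rad=.045,lo=.025,hi=.066):
    q=P.reshape(-1,3);q=q[~np.isnan(q[:,0])];q=q[(np.hypot(q[:,0]-x,q[:,1]-y)<rad)&(q[:,2]>lo)&(q[:,2]<hi)]
    if len(q)<15:return None
    h=np.median(q[q[:,2]>np.percentile(q[:,2],70),2]);t=q[abs(q[:,2]-h)<.004]
    c,r=cv2.minEnclosingCircle(t[:,:2].astype(np.float32));return np.round([*c,h,2*r],4),len(t)
E
python3 - <<'E'
from h import *
s=ctrl.get_state();P=cloud(s,np.load('w6.npy'))
for g in [(.454,-.022),(.446,-.142),(.449,-.257),(.528,-.302)]:print(top_of(P,*g))
print('cap',top_of(P,.44,.14,.03,.045,.065), top_of(P,.44,.14,.05,.008,.018), P[142,181+8],'mug',P[300,600],'rack',P[110,330],P[215,480])
r=top_of(P,.454,-.022)[0];slide(r[0],r[1],-.028)
E
```

```text
(array([ 0.4617, -0.0279,  0.0589,  0.0479]), 1667)
(array([ 0.4522, -0.1426,  0.0389,  0.0572]), 1720)
(array([ 0.4563, -0.2571,  0.0589,  0.0478]), 703)
(array([ 0.5347, -0.3021,  0.0394,  0.0578]), 1108)
cap (array([0.4359, 0.1383, 0.0548, 0.0245]), 358) (array([0.4359, 0.1382, 0.0159, 0.085 ]), 3376) [0.43439837 0.13454007 0.05478346] mug [ 0.57312715 -0.3860029   0.06199537] rack [0.54253517 0.03387377 0.00622   ] [ 0.54556403 -0.152203    0.06905716]
pos [ 0.4552 -0.0206  0.2425] yaw 35.0 slide cm [ 0.1  0.9 27.1] q6 0.69
```

```bash
python3 -m inch '[{"slide":[0.1,0.9,5],"turn":0,"grip":7},{"slide":[0.1,0.9,10],"turn":0,"grip":7},{"slide":[0.1,0.9,15],"turn":0,"grip":7},{"slide":[0.1,0.9,20],"turn":0,"grip":7},{"slide":[0.1,0.9,24],"turn":0,"grip":7},{"slide":[0.1,0.9,26.5],"turn":0,"grip":7},{"slide":[0.1,0.9,26.8],"turn":0,"grip":7},{"slide":[0.1,0.9,26.8],"turn":0,"grip":7},{"slide":[0.1,0.9,26.8],"turn":0,"grip":0},{"slide":[0.1,0.9,26.8],"turn":0,"grip":0},{"slide":[0.1,0.9,26.8],"turn":0,"grip":0},{"slide":[0.1,0.9,26.8],"turn":0,"grip":0},{"slide":[0.1,0.9,26.8],"turn":0,"grip":0},{"slide":[0.1,0.9,26.8],"turn":0,"grip":0}]' 25
```

```text
time: 10.4
eef_pos: [0.4627, -0.0282, -0.0247]
tcp_rot: [0.954, 0.301, 0.002, 0.001]
contact_force: [-1.1, 1.7, 5.8]
opening: 0.494
finger_force: 24.5
```

```bash
python3 -m inch '[{"slide":[0,0,-5],"turn":0,"grip":0},{"slide":[0,0,-10],"turn":0,"grip":0},{"slide":[0,0,-15],"turn":0,"grip":0},{"slide":[0,0,-20],"turn":0,"grip":0},{"slide":[0,0,-25],"turn":0,"grip":0},{"slide":[0,0,-30],"turn":0,"grip":0},{"slide":[0,0,-34],"turn":0,"grip":0},{"slide":[0,0,-34],"turn":0,"grip":0},{"slide":[0,0,-34],"turn":0,"grip":0}]'
python3 - <<'E'
from h import *
for f,p,q in [('w1.npy',[0.48293555,0.37058314,0.41240871],[2.81682346e-03,9.99995398e-01,-9.84491652e-04,-5.47599325e-04]),('w5.npy',[0.55986726,0.4073572,0.37171667],[0.95389486,0.30002166,0.0083219,-0.00152924])]:
    P=cloud(dict(eef_pos=np.array(p),tcp_rot=np.array(q)),np.load(f)).reshape(-1,3);P=P[~np.isnan(P[:,0])]
    t=P[(abs(P[:,2]-.22)<.006)&(np.hypot(P[:,0]-.491,P[:,1]-.3635)<.05)]
    c,r=cv2.minEnclosingCircle(t[:,:2].astype(np.float32));print('neck',c,2*r,np.median(t[:,2]),len(t))
    b=P[(P[:,2]>.268)&(P[:,2]<.285)&(np.hypot(P[:,0]-.556,P[:,1]-.408)<.04)];rr=cv2.minAreaRect((b[:,:2]*1000).astype(np.float32));print('bar',rr,np.median(b[:,2]))
s=ctrl.get_state();print(s['opening'],s['finger_force']);slide(.491,.3635)
E
```

```text
time: 11.3
eef_pos: [0.4604, -0.0278, 0.3144]
tcp_rot: [0.954, 0.301, 0.002, 0.001]
contact_force: [0.4, 0.9, -0.8]
opening: 0.493
finger_force: 25.8
neck (0.4940554201602936, 0.35856911540031433) 0.08296782523393631 0.2188938663801296 1409
bar ((558.6034545898438, 400.8091125488281), (19.393413543701172, 50.0955810546875), 33.213043212890625) 0.27485224822710436
neck (0.4945676624774933, 0.3604491353034973) 0.08340500295162201 0.2187606156396546 1497
bar ((560.66259765625, 403.627685546875), (48.17279052734375, 20.11496353149414), 34.09343719482422) 0.2749506103603758
0.493013387091233 25.763487923802515
pos [ 0.4604 -0.0278  0.3144] yaw 35.0 slide cm [ 25.  -30.3  -0. ] q6 0.68
```

```bash
python3 -m inch '[{"slide":[3.2,-3.8,0],"turn":0,"grip":0},{"slide":[6.4,-7.6,0],"turn":0,"grip":0},{"slide":[9.6,-11.4,0],"turn":0,"grip":0},{"slide":[12.8,-15.2,0],"turn":0,"grip":0},{"slide":[16,-19,0],"turn":0,"grip":0},{"slide":[19.2,-22.8,0],"turn":0,"grip":0},{"slide":[22.4,-26.6,0],"turn":0,"grip":0},{"slide":[25,-29.8,1],"turn":0,"grip":0},{"slide":[25,-29.8,4],"turn":0,"grip":0},{"slide":[25,-29.8,7],"turn":0,"grip":0},{"slide":[25,-29.8,7],"turn":0,"grip":0}]'
python3 - <<'E'
from h import *
s,im,d=shot('wrist','w7.png');P=cloud(s,d).reshape(-1,3);P=P[~np.isnan(P[:,0])]
t=P[(abs(P[:,2]-.22)<.004)&(np.hypot(P[:,0]-.494,P[:,1]-.360)<.048)]
c,r=cv2.minEnclosingCircle(t[:,:2].astype(np.float32));print('neck',c,2*r,len(t));slide(*c,s=s);slide(.494,.360)
E
```

```text
time: 12.4
eef_pos: [0.4895, 0.3582, 0.2341]
tcp_rot: [0.953, 0.301, -0.008, 0.001]
contact_force: [-0.1, -0.4, -0.6]
opening: 0.494
finger_force: 25.8
neck (0.49457526206970215, 0.36002787947654724) 0.0830485001206398 3420
pos [0.4895 0.3582 0.2341] yaw 35.1 slide cm [ 0.5  0.1 -0. ] q6 1.42
pos [0.4911 0.3586 0.2377] yaw 35.1 slide cm [ 0.3  0.1 -0. ] q6 1.42
```

View pics/w7.png

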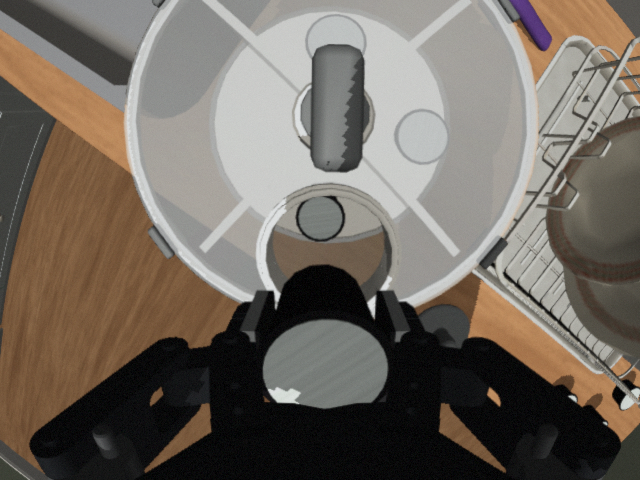

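The capsule is held upright above the neck at (328,255), and the tall sample shows inside the neck at (320,218). I'll lower it a little and release.

```bash
python3 -m inch '[{"slide":[0.2,0.1,2.5],"turn":0,"grip":0},{"slide":[0.2,0.1,5],"turn":0,"grip":0},{"slide":[0.2,0.1,5],"turn":0,"grip":0},{"slide":[0.2,0.1,5],"turn":0,"grip":0},{"slide":[0.2,0.1,5],"turn":0,"grip":8.5},{"slide":[0.2,0.1,5],"turn":0,"grip":8.5},{"slide":[0.2,0.1,5],"turn":0,"grip":8.5},{"slide":[0.2,0.1,3],"turn":0,"grip":8.5},{"slide":[0.2,0.1,-1],"turn":0,"grip":8.5},{"slide":[0.2,0.1,-6],"turn":0,"grip":8.5},{"slide":[0.2,0.1,-11],"turn":0,"grip":8.5},{"slide":[0.2,0.1,-13],"turn":0,"grip":8.5},{"slide":[0.2,0.1,-13],"turn":0,"grip":8.5}]'
python3 - <<'E'
from h import *
s,im,d=shot('wrist','w8.png');slide(.4563,-.2571);np.save('w8.npy',d)
E
```

```text
time: 13.75
eef_pos: [0.4973, 0.3609, 0.3794]
tcp_rot: [0.954, 0.301, 0.005, -0.001]
contact_force: [0.8, 0.0, 0.5]
opening: 0.997
finger_force: 0.0
pos [0.4965 0.3605 0.3756] yaw 35.1 slide cm [-38.8  48.2  -0.2] q6 1.42
```

View pics/w8.png

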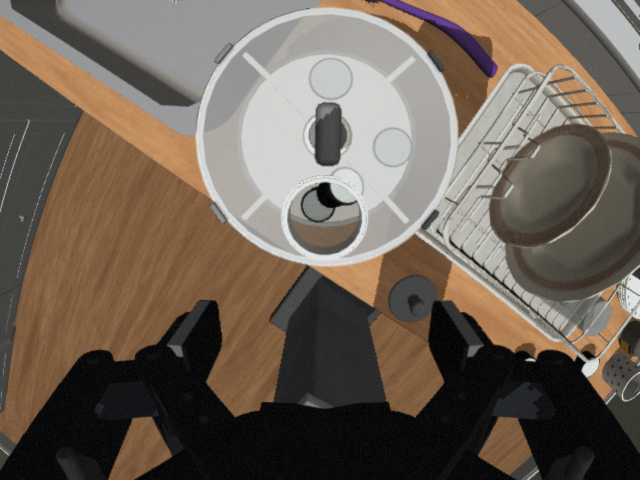

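The first tall capsule is in the tall compartment, leaning at (340,187) beside its sample at (318,205). Now the second tall, turning so that the fingers clear the short one next to it.

```bash
python3 -m inch '[{"slide":[-3.1,3.8,0],"turn":0.1,"grip":8.5},{"slide":[-6.2,7.6,0],"turn":0.2,"grip":8.5},{"slide":[-9.3,11.4,0],"turn":0.3,"grip":8.5},{"slide":[-12.4,15.2,0],"turn":0.4,"grip":8.5},{"slide":[-15.5,19,0],"turn":0.5,"grip":8.5},{"slide":[-18.6,23,0],"turn":0.6,"grip":8.5},{"slide":[-21.7,27,0],"turn":0.7,"grip":8.5},{"slide":[-24.8,31,0],"turn":0.8,"grip":8.5},{"slide":[-28,35,0],"turn":0.9,"grip":8.5},{"slide":[-31,39,0],"turn":1.0,"grip":8.5},{"slide":[-34,42.7,3],"turn":1.13,"grip":8.5},{"slide":[-37,46,7],"turn":1.13,"grip":8.5},{"slide":[-38.8,48.2,11],"turn":1.13,"grip":8.5},{"slide":[-38.8,48.2,13],"turn":1.13,"grip":8.5},{"slide":[-38.8,48.2,13],"turn":1.13,"grip":8.5},{"slide":[-38.8,48.2,13],"turn":1.13,"grip":8.5},{"slide":[-38.8,48.2,13],"turn":1.13,"grip":8.5}]'
python3 - <<'E'
from h import *
s,im,d=shot('wrist','w9.png');np.save('w9.npy',d);P=cloud(s,d)
for g in [(.462,-.028),(.4522,-.1426),(.456,-.257),(.535,-.302)]:print(top_of(P,*g))
r=top_of(P,.456,-.257)[0];slide(r[0],r[1],-.026)
E
```

```text
time: 15.5
eef_pos: [0.456, -0.257, 0.2446]
tcp_rot: [0.967, -0.256, 0.001, 0.0]
contact_force: [0.4, -0.5, 0.2]
opening: 0.997
finger_force: 0.0
None
(array([ 0.4495, -0.1425,  0.0366,  0.0569]), 1763)
(array([ 0.4539, -0.2574,  0.0565,  0.0479]), 1634)
(array([ 0.5324, -0.3021,  0.0366,  0.0566]), 2192)
pos [ 0.4562 -0.2571  0.2452] yaw -29.6 slide cm [-0.3  0.1 27.1] q6 1.38
```

```bash
python3 -m inch '[{"slide":[-0.2,0.1,5],"turn":0,"grip":7},{"slide":[-0.2,0.1,10],"turn":0,"grip":7},{"slide":[-0.2,0.1,15],"turn":0,"grip":7},{"slide":[-0.2,0.1,20],"turn":0,"grip":7},{"slide":[-0.2,0.1,24],"turn":0,"grip":7},{"slide":[-0.2,0.1,26.5],"turn":0,"grip":7},{"slide":[-0.2,0.1,27],"turn":0,"grip":7},{"slide":[-0.2,0.1,27],"turn":0,"grip":7},{"slide":[-0.2,0.1,27],"turn":0,"grip":0},{"slide":[-0.2,0.1,27],"turn":0,"grip":0},{"slide":[-0.2,0.1,27],"turn":0,"grip":0},{"slide":[-0.2,0.1,27],"turn":0,"grip":0},{"slide":[-0.2,0.1,27],"turn":0,"grip":0},{"slide":[-0.2,0.1,22],"turn":0,"grip":0},{"slide":[-0.2,0.1,17],"turn":0,"grip":0},{"slide":[-0.2,0.1,12],"turn":0,"grip":0},{"slide":[-0.2,0.1,7],"turn":0,"grip":0},{"slide":[-0.2,0.1,2],"turn":0,"grip":0},{"slide":[-0.2,0.1,-3],"turn":0,"grip":0},{"slide":[-0.2,0.1,-8],"turn":0,"grip":0}]' 25
python3 -c "
from h import *
slide(.494,.360,.315)"
```

```text
time: 17.55
eef_pos: [0.4523, -0.2567, 0.3254]
tcp_rot: [0.967, -0.256, 0.001, 0.0]
contact_force: [0.0, -0.6, -1.5]
opening: 0.5
finger_force: 25.7
pos [ 0.4523 -0.2567  0.3254] yaw -29.7 slide cm [-26.9 -55.6   1. ] q6 1.38
```

```bash
python3 -m inch '[{"slide":[-2,-4.2,0],"turn":-0.1,"grip":0},{"slide":[-4,-8.4,0],"turn":-0.2,"grip":0},{"slide":[-6,-12.6,0],"turn":-0.3,"grip":0},{"slide":[-8,-16.8,0],"turn":-0.4,"grip":0},{"slide":[-10,-21,0],"turn":-0.5,"grip":0},{"slide":[-12,-25.2,0],"turn":-0.6,"grip":0},{"slide":[-14.2,-29.4,0],"turn":-0.7,"grip":0},{"slide":[-16.2,-33.6,0],"turn":-0.8,"grip":0},{"slide":[-18.2,-37.8,0],"turn":-0.9,"grip":0},{"slide":[-20.3,-42,0],"turn":-1.0,"grip":0},{"slide":[-22.3,-46.2,0],"turn":-1.13,"grip":0},{"slide":[-24.4,-50.4,0],"turn":-1.13,"grip":0},{"slide":[-26,-54,0],"turn":-1.13,"grip":0},{"slide":[-26.9,-55.6,0],"turn":-1.13,"grip":0},{"slide":[-26.9,-55.6,4],"turn":-1.13,"grip":0},{"slide":[-26.9,-55.6,8.5],"turn":-1.13,"grip":0},{"slide":[-26.9,-55.6,8.5],"turn":-1.13,"grip":0},{"slide":[-26.9,-55.6,8.5],"turn":-1.13,"grip":0}]'
python3 - <<'E'
from h import *
s,im,d=shot('wrist','w10.png');P=cloud(s,d).reshape(-1,3);P=P[~np.isnan(P[:,0])]
t=P[(abs(P[:,2]-.22)<.004)&(np.hypot(P[:,0]-.494,P[:,1]-.360)<.048)]
c,r=cv2.minEnclosingCircle(t[:,:2].astype(np.float32));print('neck',c,2*r,len(t));slide(.4945,.360,.185);print(s['opening'])
E
```

```text
time: 19.35
eef_pos: [0.4943, 0.3583, 0.2377]
tcp_rot: [0.954, 0.301, -0.001, 0.0]
contact_force: [0.9, -0.4, -0.0]
opening: 0.498
finger_force: 25.7
neck (0.49485552310943604, 0.36038923263549805) 0.08256855607032776 3111
pos [0.4956 0.3589 0.2402] yaw 35.0 slide cm [-0.  -0.2  5.5] q6 1.42
0.4981549653381444
```

```bash
python3 -m inch '[{"slide":[0,-0.1,2.5],"turn":0,"grip":0},{"slide":[0,-0.1,5.3],"turn":0,"grip":0},{"slide":[0,-0.1,5.3],"turn":0,"grip":0},{"slide":[0,-0.1,5.3],"turn":0,"grip":0},{"slide":[0,-0.1,5.3],"turn":0,"grip":8.5},{"slide":[0,-0.1,5.3],"turn":0,"grip":8.5},{"slide":[0,-0.1,5.3],"turn":0,"grip":8.5},{"slide":[0,-0.1,3],"turn":0,"grip":8.5},{"slide":[0,-0.1,-1],"turn":0,"grip":8.5},{"slide":[0,-0.1,-6],"turn":0,"grip":8.5},{"slide":[0,-0.1,-11],"turn":0,"grip":8.5},{"slide":[0,-0.1,-13],"turn":0,"grip":8.5},{"slide":[0,-0.1,-13],"turn":0,"grip":8.5}]'
python3 - <<'E'
from h import *
s,im,d=shot('wrist');slide(.5595,.4025,.25);P=cloud(s,d).reshape(-1,3);P=P[~np.isnan(P[:,0])]
b=P[(P[:,2]>.268)&(P[:,2]<.285)&(np.hypot(P[:,0]-.5595,P[:,1]-.4025)<.04)];print('bar',cv2.minAreaRect((b[:,:2]*1000).astype(np.float32)))
cv2.imwrite('pics/w11.png',cv2.resize(im[:330,160:500],None,fx=1.7,fy=1.7)[:,:,::-1])
E
```

```text
time: 20.7
eef_pos: [0.4954, 0.3607, 0.3744]
tcp_rot: [0.954, 0.301, 0.005, -0.001]
contact_force: [-0.3, 0.4, 0.1]
opening: 0.997
finger_force: 0.0
pos [0.4946 0.3602 0.3706] yaw 35.1 slide cm [ 7.7  0.3 12.1] q6 1.42
bar ((560.3410034179688, 402.6200866699219), (48.96658706665039, 20.29595947265625), 32.31185531616211)
```

View pics/w11.png

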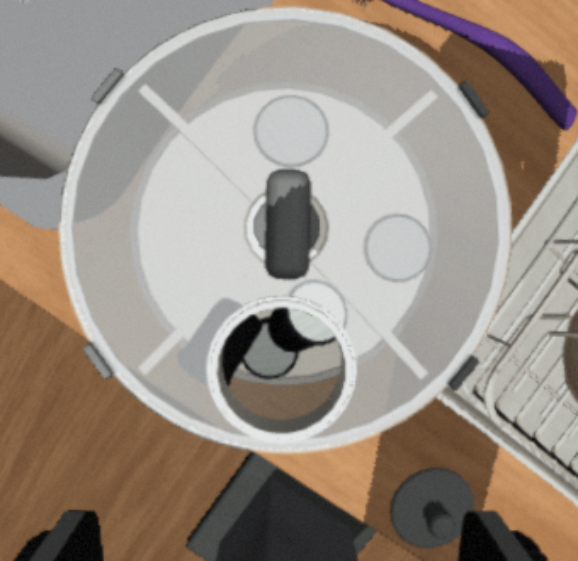

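The last view shows all three tall capsules in the compartment under the neck, and the divider at a click with the bar at (288,222). The wrist needs a half turn first to stay in range, then the next click.

```bash
python3 -m inch '[{"slide":[2,0,0],"turn":-0.145,"grip":6},{"slide":[4,0.1,0],"turn":-0.29,"grip":5},{"slide":[6,0.2,0],"turn":-0.435,"grip":4},{"slide":[7.7,0.3,0],"turn":-0.58,"grip":4},{"slide":[7.7,0.3,0],"turn":-0.725,"grip":4},{"slide":[7.7,0.3,0],"turn":-0.87,"grip":4},{"slide":[7.7,0.3,0],"turn":-1.015,"grip":4},{"slide":[7.7,0.3,0],"turn":-1.16,"grip":4},{"slide":[7.7,0.3,0],"turn":-1.305,"grip":4},{"slide":[7.7,0.3,0],"turn":-1.45,"grip":4},{"slide":[7.7,0.3,0],"turn":-1.595,"grip":4},{"slide":[7.7,0.3,0],"turn":-1.74,"grip":4},{"slide":[7.7,0.3,0],"turn":-1.885,"grip":4},{"slide":[7.7,0.3,0],"turn":-2.03,"grip":4},{"slide":[7.7,0.3,0],"turn":-2.175,"grip":4},{"slide":[7.7,0.3,0],"turn":-2.32,"grip":4},{"slide":[7.7,0.3,0],"turn":-2.465,"grip":4},{"slide":[7.7,0.3,0],"turn":-2.61,"grip":4},{"slide":[7.7,0.3,0],"turn":-2.755,"grip":4},{"slide":[7.7,0.3,0],"turn":-2.9,"grip":4}]' 50
python3 -m inch '[{"slide":[0,0,0],"turn":-0.14,"grip":4},{"slide":[0,0,0],"turn":-0.23,"grip":4},{"slide":[0,0,0],"turn":-0.23,"grip":4},{"slide":[0,0,0],"turn":-0.23,"grip":4}]' 50
python3 -c "
from h import *
slide(.5600,.4028,.210)"
```

```text
time: 22.75
eef_pos: [0.558, 0.4013, 0.3642]
tcp_rot: [-0.187, 0.982, -0.001, -0.003]
contact_force: [0.4, 0.3, -0.2]
opening: 0.466
finger_force: 0.0
time: 23.15
eef_pos: [0.5583, 0.4014, 0.3655]
tcp_rot: [-0.295, 0.956, -0.0, -0.002]
contact_force: [-0.5, 0.2, -0.2]
opening: 0.467
finger_force: 0.0
pos [0.5583 0.4014 0.3655] yaw -145.7 slide cm [-0.3  0.  15.6] q6 -1.69
```

```bash
python3 -m inch '[{"slide":[-0.2,0,4],"turn":-0.02,"grip":4},{"slide":[-0.2,0,8],"turn":-0.02,"grip":4},{"slide":[-0.2,0,12],"turn":-0.02,"grip":4},{"slide":[-0.2,0,14],"turn":-0.02,"grip":4},{"slide":[-0.2,0,15.2],"turn":-0.02,"grip":4},{"slide":[-0.2,0,15.2],"turn":-0.02,"grip":4},{"slide":[-0.2,0,15.2],"turn":-0.02,"grip":0},{"slide":[-0.2,0,15.2],"turn":-0.02,"grip":0},{"slide":[-0.2,0,15.2],"turn":-0.02,"grip":0},{"slide":[-0.2,0,15.2],"turn":-0.02,"grip":0},{"slide":[-0.2,0,15.2],"turn":-0.02,"grip":0}]' 50
```

```text
time: 24.25
eef_pos: [0.5615, 0.403, 0.218]
tcp_rot: [-0.305, 0.952, 0.0, 0.002]
contact_force: [0.9, -0.8, 4.4]
opening: 0.22
finger_force: 51.4
```

```bash
python3 -m inch '[{"slide":[0,0,0],"turn":0.14,"grip":0},{"slide":[0,0,0],"turn":0.28,"grip":0},{"slide":[0,0,0],"turn":0.42,"grip":0},{"slide":[0,0,0],"turn":0.56,"grip":0},{"slide":[0,0,0],"turn":0.70,"grip":0},{"slide":[0,0,0],"turn":0.84,"grip":0},{"slide":[0,0,0],"turn":0.98,"grip":0},{"slide":[0,0,0],"turn":1.12,"grip":0},{"slide":[0,0,0],"turn":1.26,"grip":0},{"slide":[0,0,0],"turn":1.4,"grip":0},{"slide":[0,0,0],"turn":1.54,"grip":0},{"slide":[0,0,0],"turn":1.57,"grip":0},{"slide":[0,0,0],"turn":1.57,"grip":0},{"slide":[0,0,0],"turn":1.57,"grip":0},{"slide":[0,0,0],"turn":1.57,"grip":3.6},{"slide":[0,0,0],"turn":1.57,"grip":3.6},{"slide":[0,0,0],"turn":1.57,"grip":3.6}]' 50
python3 -c "
from h import *
slide(.56,.403)"
```

```text
time: 25.95
eef_pos: [0.5599, 0.4031, 0.2151]
tcp_rot: [0.457, 0.889, -0.0, -0.0]
contact_force: [-0.2, -0.2, -1.4]
opening: 0.419
finger_force: 0.0
pos [0.5599 0.4031 0.2151] yaw 125.6 slide cm [-0. -0. -0.] q6 -0.14
```

```bash
python3 -m inch '[{"slide":[0,0,-4],"turn":0,"grip":4},{"slide":[0,0,-9],"turn":0,"grip":7},{"slide":[0,0,-14],"turn":0.14,"grip":8.5},{"slide":[-3.2,-3.4,-15],"turn":0.28,"grip":8.5},{"slide":[-6.4,-6.8,-15],"turn":0.42,"grip":8.5},{"slide":[-9.6,-10.2,-15],"turn":0.56,"grip":8.5},{"slide":[-12.8,-13.6,-15],"turn":0.7,"grip":8.5},{"slide":[-16,-17,-15],"turn":0.84,"grip":8.5},{"slide":[-19.2,-20.4,-15],"turn":0.98,"grip":8.5},{"slide":[-22.4,-23.8,-15],"turn":1.12,"grip":8.5},{"slide":[-25.6,-27.2,-15],"turn":1.26,"grip":8.5},{"slide":[-28.8,-30.6,-15],"turn":1.4,"grip":8.5},{"slide":[-32,-34,-15],"turn":1.57,"grip":8.5},{"slide":[-35.2,-37.4,-13],"turn":1.57,"grip":8.5},{"slide":[-38,-40.6,-9],"turn":1.57,"grip":8.5},{"slide":[-38,-40.6,-5],"turn":1.57,"grip":8.5},{"slide":[-38,-40.6,-3],"turn":1.57,"grip":8.5},{"slide":[-38,-40.6,-3],"turn":1.57,"grip":8.5},{"slide":[-38,-40.6,-3],"turn":1.57,"grip":8.5}]'
python3 - <<'E'
from h import *
s,im,d=shot('wrist','w12.png');np.save('w12.npy',d);P=cloud(s,d)
for g in [(.451,-.1426),(.533,-.302)]:print(top_of(P,*g))
print('cap',top_of(P,.436,.138,.05,.045,.065))
r=top_of(P,.451,-.1426)[0];slide(r[0],r[1],-.037)
W=world('top',shot('top','top3.png')[2]).reshape(-1,3);b=W[(W[:,2]>.268)&(W[:,2]<.285)&(np.hypot(W[:,0]-.5595,W[:,1]-.4025)<.045)];print(cv2.minAreaRect((b[:,:2]*1000).astype(np.float32)))
E
```

```text
time: 27.85
eef_pos: [0.4516, -0.1423, 0.2463]
tcp_rot: [0.952, 0.306, 0.0, 0.0]
contact_force: [0.8, -0.3, 0.1]
opening: 0.994
finger_force: 0.0
(array([ 0.4496, -0.1426,  0.0365,  0.0563]), 2059)
(array([ 0.5324, -0.3017,  0.0364,  0.057 ]), 1581)
cap (array([0.4339, 0.1378, 0.0528, 0.0255]), 265)
pos [ 0.4523 -0.1426  0.2476] yaw 35.7 slide cm [-0.3 -0.2 28.5] q6 0.43
((553.8795776367188, 403.49365234375), (22.978797912597656, 48.93045425415039), 36.12468719482422)
```

```bash
python3 -m inch '[{"slide":[-0.3,-0.1,5],"turn":0,"grip":8},{"slide":[-0.3,-0.1,10],"turn":0,"grip":8},{"slide":[-0.3,-0.1,15],"turn":0,"grip":8},{"slide":[-0.3,-0.1,20],"turn":0,"grip":8},{"slide":[-0.3,-0.1,24.5],"turn":0,"grip":8},{"slide":[-0.3,-0.1,27.5],"turn":0,"grip":8},{"slide":[-0.3,-0.1,28.2],"turn":0,"grip":8},{"slide":[-0.3,-0.1,28.2],"turn":0,"grip":8},{"slide":[-0.3,-0.1,28.2],"turn":0,"grip":0},{"slide":[-0.3,-0.1,28.2],"turn":0,"grip":0},{"slide":[-0.3,-0.1,28.2],"turn":0,"grip":0},{"slide":[-0.3,-0.1,28.2],"turn":0,"grip":0},{"slide":[-0.3,-0.1,28.2],"turn":0,"grip":0}]' 25
```

```text
time: 29.25
eef_pos: [0.4507, -0.1447, -0.0334]
tcp_rot: [0.952, 0.306, 0.002, 0.002]
contact_force: [0.1, 0.6, 5.8]
opening: 0.635
finger_force: 25.3
```

```bash
python3 -m inch '[{"slide":[0,0,-5],"turn":0,"grip":0},{"slide":[0,0,-10],"turn":0,"grip":0},{"slide":[0,0,-15],"turn":0,"grip":0},{"slide":[0,0,-20],"turn":0,"grip":0},{"slide":[0,0,-25],"turn":0,"grip":0},{"slide":[0,0,-30],"turn":0,"grip":0},{"slide":[0,0,-35],"turn":0,"grip":0},{"slide":[0,0,-35],"turn":0,"grip":0},{"slide":[0,0,-35],"turn":0,"grip":0}]'; python3 -c "
from h import *
slide(.4945,.360,.315)"
```

```text
time: 30.15
eef_pos: [0.4489, -0.1437, 0.3168]
tcp_rot: [0.952, 0.306, 0.002, 0.002]
contact_force: [-0.7, 1.0, -0.6]
opening: 0.638
finger_force: 26.6
pos [ 0.4489 -0.1437  0.3168] yaw 35.6 slide cm [ 33.1 -38.3   0. ] q6 0.42
```

```bash
python3 -m inch '[{"slide":[3,-3.5,0],"turn":0,"grip":0},{"slide":[6,-7,0],"turn":0,"grip":0},{"slide":[9,-10.5,0],"turn":0,"grip":0},{"slide":[12,-14,0],"turn":0,"grip":0},{"slide":[15,-17.5,0],"turn":0,"grip":0},{"slide":[18,-21,0],"turn":0,"grip":0},{"slide":[21,-24.5,0],"turn":0,"grip":0},{"slide":[24,-28,0],"turn":0,"grip":0},{"slide":[27,-31.5,0],"turn":0,"grip":0},{"slide":[30,-35,0],"turn":0,"grip":0},{"slide":[33.1,-38.3,0],"turn":0,"grip":0},{"slide":[33.1,-38.3,4],"turn":0,"grip":0},{"slide":[33.1,-38.3,7.5],"turn":0,"grip":0},{"slide":[33.1,-38.3,7.5],"turn":0,"grip":0},{"slide":[33.1,-38.3,7.5],"turn":0,"grip":0}]'
cat >> h.py <<'E'
def neck():
    s,im,d=shot('wrist');P=cloud(s,d).reshape(-1,3);P=P[~np.isnan(P[:,0])]
    t=P[(abs(P[:,2]-.22)<.004)&(np.hypot(P[:,0]-.494,P[:,1]-.360)<.048)]
    c,r=cv2.minEnclosingCircle(t[:,:2].astype(np.float32));print('neck',c,2*r,len(t),'grip',s['opening']);return s,im,d
E
python3 -c "
from h import *
neck();slide(.4945,.360,.183)"
```

```text
time: 31.65
eef_pos: [0.4933, 0.3601, 0.2372]
tcp_rot: [0.952, 0.306, -0.002, 0.0]
contact_force: [0.8, 0.2, -0.1]
opening: 0.631
finger_force: 26.7
neck (0.49454161524772644, 0.36041682958602905) 0.08278034627437592 2992 grip 0.6312739327362293
pos [0.4945 0.3606 0.2396] yaw 35.6 slide cm [-0.   0.   5.7] q6 1.41
```

```bash
python3 -m inch '[{"slide":[0,0,2.5],"turn":0,"grip":0},{"slide":[0,0,5.4],"turn":0,"grip":0},{"slide":[0,0,5.4],"turn":0,"grip":0},{"slide":[0,0,5.4],"turn":0,"grip":0},{"slide":[0,0,5.4],"turn":0,"grip":8.5},{"slide":[0,0,5.4],"turn":0,"grip":8.5},{"slide":[0,0,5.4],"turn":0,"grip":8.5},{"slide":[0,0,3],"turn":0,"grip":8.5},{"slide":[0,0,-1],"turn":0,"grip":8.5},{"slide":[0,0,-6],"turn":0,"grip":8.5},{"slide":[0,0,-11],"turn":0,"grip":8.5},{"slide":[0,0,-13],"turn":0,"grip":8.5},{"slide":[0,0,-13],"turn":0,"grip":8.5}]'
python3 - <<'E'
from h import *
s,im,d=neck();cv2.imwrite('pics/w13.png',im[:,:,::-1])
P=cloud(s,d).reshape(-1,3);P=P[~np.isnan(P[:,0])];m=np.hypot(P[:,0]-.494,P[:,1]-.36)<.032
z=P[m&(P[:,2]<.215)][:,2];print('inside z hist',np.histogram(z,[-.01,.01,.03,.05,.06,.08,.1,.13,.16,.19,.215]));slide(.5324,-.302)
E
```

```text
time: 33.0
eef_pos: [0.4957, 0.3615, 0.3754]
tcp_rot: [0.952, 0.306, 0.005, -0.001]
contact_force: [0.3, 0.5, 0.4]
opening: 0.999
finger_force: 0.0
neck (0.4948229193687439, 0.36012354493141174) 0.0829126313328743 1683 grip 0.9994242668571194
inside z hist (array([  0, 204,   4, 973,  77,   0,   0,   0,   0,   0]), array([-0.01 ,  0.01 ,  0.03 ,  0.05 ,  0.06 ,  0.08 ,  0.1  ,  0.13 ,
        0.16 ,  0.19 ,  0.215]))
pos [0.4949 0.3611 0.3715] yaw 35.6 slide cm [-35.6  56.1  -0.1] q6 1.41
```

```bash
python3 -m inch '[{"slide":[-2.6,4,0],"turn":0.1,"grip":8.5},{"slide":[-5.2,8,0],"turn":0.2,"grip":8.5},{"slide":[-7.8,12,0],"turn":0.3,"grip":8.5},{"slide":[-10.4,16,0],"turn":0.4,"grip":8.5},{"slide":[-13,20,0],"turn":0.5,"grip":8.5},{"slide":[-15.6,24,0],"turn":0.6,"grip":8.5},{"slide":[-18.2,28,0],"turn":0.7,"grip":8.5},{"slide":[-20.8,32,0],"turn":0.8,"grip":8.5},{"slide":[-23.4,36.2,0],"turn":0.9,"grip":8.5},{"slide":[-26,40.4,0],"turn":1.0,"grip":8.5},{"slide":[-28.6,44.6,0],"turn":1.13,"grip":8.5},{"slide":[-31,48.8,0],"turn":1.13,"grip":8.5},{"slide":[-33.4,52.5,2],"turn":1.13,"grip":8.5},{"slide":[-35.6,56.1,6],"turn":1.13,"grip":8.5},{"slide":[-35.6,56.1,10],"turn":1.13,"grip":8.5},{"slide":[-35.6,56.1,12],"turn":1.13,"grip":8.5},{"slide":[-35.6,56.1,12],"turn":1.13,"grip":8.5},{"slide":[-35.6,56.1,12],"turn":1.13,"grip":8.5}]'
python3 - <<'E'
from h import *
s,im,d=shot('wrist','w14.png');P=cloud(s,d)
r=top_of(P,.533,-.302);print(r);r=r[0];slide(r[0],r[1],-.035)
q=P.reshape(-1,3);q=q[~np.isnan(q[:,0])];m=q[(np.hypot(q[:,0]-r[0],q[:,1]-r[1])<.15)&(np.hypot(q[:,0]-r[0],q[:,1]-r[1])>.04)&(q[:,2]>.03)&(q[:,2]<.2)]
a=np.degrees(np.arctan2(m[:,1]-r[1],m[:,0]-r[0]));rr=np.hypot(m[:,0]-r[0],m[:,1]-r[1])
for k in range(-180,180,20):
    w=(a>=k)&(a<k+20)
    if w.sum()>3:print(k,rr[w].min().round(3),m[w][:,2].max().round(3))
E
```

```text
time: 34.85
eef_pos: [0.5311, -0.3022, 0.2474]
tcp_rot: [0.968, -0.251, -0.001, -0.001]
contact_force: [0.4, 0.1, 1.9]
opening: 0.997
finger_force: 0.0
(array([ 0.533 , -0.3022,  0.0366,  0.0565]), 2071)
pos [ 0.532  -0.3026  0.2495] yaw -29.1 slide cm [ 0.  -0.1 28.5] q6 1.4
-100 0.091 0.092
-80 0.089 0.092
-60 0.099 0.111
-40 0.106 0.113
-20 0.125 0.071
0 0.142 0.044
40 0.145 0.135
60 0.13 0.135
80 0.131 0.135
```

```bash
python3 -m inch '[{"slide":[0,0,5],"turn":0,"grip":7.5},{"slide":[0,0,10],"turn":0,"grip":7.5},{"slide":[0,0,15],"turn":0,"grip":7.5},{"slide":[0,0,20],"turn":0,"grip":7.5},{"slide":[0,0,24.5],"turn":0,"grip":7.5},{"slide":[0,0,27.5],"turn":0,"grip":7.5},{"slide":[0,0,28.3],"turn":0,"grip":7.5},{"slide":[0,0,28.3],"turn":0,"grip":7.5},{"slide":[0,0,28.3],"turn":0,"grip":0},{"slide":[0,0,28.3],"turn":0,"grip":0},{"slide":[0,0,28.3],"turn":0,"grip":0},{"slide":[0,0,28.3],"turn":0,"grip":0},{"slide":[0,0,28.3],"turn":0,"grip":0},{"slide":[0,0,23],"turn":0,"grip":0},{"slide":[0,0,18],"turn":0,"grip":0},{"slide":[0,0,13],"turn":0,"grip":0},{"slide":[0,0,8],"turn":0,"grip":0},{"slide":[0,0,3],"turn":0,"grip":0},{"slide":[0,0,-2],"turn":0,"grip":0},{"slide":[0,0,-7],"turn":0,"grip":0}]' 25
python3 -c "
from h import *
slide(.4945,.360,.315)"
```

```text
time: 36.9
eef_pos: [0.5312, -0.3023, 0.3191]
tcp_rot: [0.968, -0.251, 0.001, 0.0]
contact_force: [-0.5, -1.3, -0.8]
opening: 0.633
finger_force: 26.6
pos [ 0.5312 -0.3023  0.3191] yaw -29.1 slide cm [-35.4 -56.1   0.3] q6 1.4
```

```bash
python3 -m inch '[{"slide":[-2.6,-4,-2],"turn":-0.1,"grip":0},{"slide":[-5.2,-8,-4],"turn":-0.2,"grip":0},{"slide":[-7.8,-12,-4],"turn":-0.3,"grip":0},{"slide":[-10.4,-16,-4],"turn":-0.4,"grip":0},{"slide":[-13,-20,-4],"turn":-0.5,"grip":0},{"slide":[-15.6,-24,-4],"turn":-0.6,"grip":0},{"slide":[-18.2,-28,-4],"turn":-0.7,"grip":0},{"slide":[-20.8,-32,-4],"turn":-0.8,"grip":0},{"slide":[-23.4,-36.2,-4],"turn":-0.9,"grip":0},{"slide":[-26,-40.4,-4],"turn":-1.0,"grip":0},{"slide":[-28.6,-44.6,-4],"turn":-1.13,"grip":0},{"slide":[-31,-48.8,-4],"turn":-1.13,"grip":0},{"slide":[-33.4,-52.5,-2],"turn":-1.13,"grip":0},{"slide":[-35.4,-56.1,0],"turn":-1.13,"grip":0},{"slide":[-35.4,-56.1,4],"turn":-1.13,"grip":0},{"slide":[-35.4,-56.1,8],"turn":-1.13,"grip":0},{"slide":[-35.4,-56.1,8],"turn":-1.13,"grip":0},{"slide":[-35.4,-56.1,8],"turn":-1.13,"grip":0}]'
python3 -c "
from h import *
neck();slide(.4945,.360,.183)"
```

```text
time: 38.7
eef_pos: [0.4952, 0.3595, 0.2364]
tcp_rot: [0.952, 0.306, -0.0, 0.0]
contact_force: [0.8, -0.4, 0.4]
opening: 0.641
finger_force: 26.7
neck (0.49491941928863525, 0.36034855246543884) 0.08278197050094604 3000 grip 0.6414140288540482
pos [0.4964 0.3599 0.2386] yaw 35.6 slide cm [-0.2 -0.1  5.6] q6 1.41
```

```bash
python3 -m inch '[{"slide":[-0.1,0,2.5],"turn":0,"grip":0},{"slide":[-0.1,0,5.3],"turn":0,"grip":0},{"slide":[-0.1,0,5.3],"turn":0,"grip":0},{"slide":[-0.1,0,5.3],"turn":0,"grip":0},{"slide":[-0.1,0,5.3],"turn":0,"grip":8.5},{"slide":[-0.1,0,5.3],"turn":0,"grip":8.5},{"slide":[-0.1,0,5.3],"turn":0,"grip":8.5},{"slide":[0,0,3],"turn":0,"grip":8.5},{"slide":[0,0,-1],"turn":0,"grip":8.5},{"slide":[0,0,-6],"turn":0,"grip":8.5},{"slide":[0,0,-11],"turn":0,"grip":8.5},{"slide":[0,0,-13],"turn":0,"grip":8.5},{"slide":[0,0,-13],"turn":0,"grip":8.5}]'
python3 - <<'E'
from h import *
s,im,d=neck();P=cloud(s,d)
cv2.imwrite('pics/w15.png',cv2.resize(im[:330,160:500],None,fx=1.7,fy=1.7)[:,:,::-1])
q=P.reshape(-1,3);q=q[~np.isnan(q[:,0])];z=q[(np.hypot(q[:,0]-.494,q[:,1]-.36)<.032)&(q[:,2]<.215)][:,2]
print(np.histogram(z,[-.01,.01,.03,.05,.06,.08,.1,.13,.16,.19,.215])[0])
b=q[(q[:,2]>.268)&(q[:,2]<.285)&(np.hypot(q[:,0]-.5595,q[:,1]-.4025)<.04)];print('bar',cv2.minAreaRect((b[:,:2]*1000).astype(np.float32)))
c=top_of(P,.435,.138,.05,.045,.065);print('cap',c);slide(c[0][0],c[0][1])
E
```

```text
time: 40.05
eef_pos: [0.4968, 0.3605, 0.3723]
tcp_rot: [0.952, 0.306, 0.005, -0.001]
contact_force: [-0.3, 0.5, 0.0]
opening: 0.998
finger_force: 0.0
neck (0.49488043785095215, 0.3601636290550232) 0.08286543935537338 1716 grip 0.9976943452491905
[  0 170   3 313  53 668 173   0   0   0]
bar ((560.5821533203125, 403.1673889160156), (19.91619300842285, 49.14707565307617), 35.250083923339844)
cap (array([0.4333, 0.14  , 0.0526, 0.0246]), 151)
pos [0.496  0.36   0.3685] yaw 35.6 slide cm [-17.9  14.2  -0.1] q6 1.41
```

View pics/w15.png

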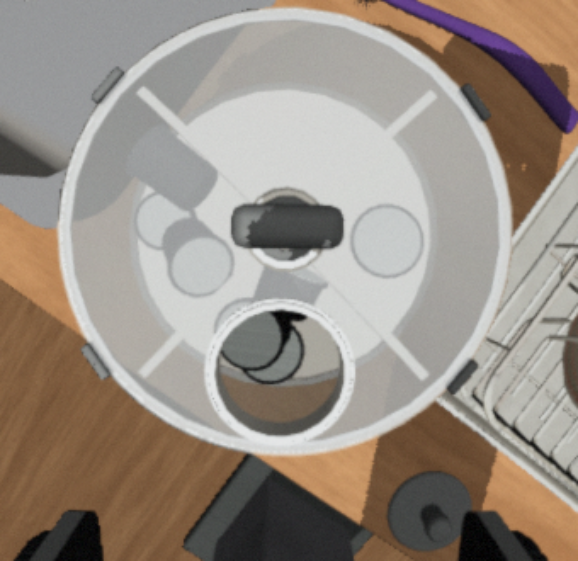

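All capsules are in: three tall ones in the left compartment around (190,240), and the shorts under the neck around (260,340). The divider stands at a click. Now the cap.

```bash
python3 -m inch '[{"slide":[-3.6,2.8,0],"turn":0,"grip":8.5},{"slide":[-7.2,5.6,0],"turn":0,"grip":8.5},{"slide":[-10.8,8.4,0],"turn":0,"grip":7},{"slide":[-14.4,11.2,0],"turn":0,"grip":6},{"slide":[-17.9,14.2,2],"turn":0,"grip":5},{"slide":[-17.9,14.2,7],"turn":0,"grip":5},{"slide":[-17.9,14.2,12],"turn":0,"grip":5},{"slide":[-17.9,14.2,17],"turn":0,"grip":5},{"slide":[-17.9,14.2,20],"turn":0,"grip":5},{"slide":[-17.9,14.2,20],"turn":0,"grip":5},{"slide":[-17.9,14.2,20],"turn":0,"grip":5},{"slide":[-17.9,14.2,20],"turn":0,"grip":5}]'
python3 - <<'E'
from h import *
s,im,d=shot('wrist','w16.png');P=cloud(s,d)
c=top_of(P,.435,.138,.05,.045,.065);print('knob',c);print('disc',top_of(P,c[0][0],c[0][1],.06,.008,.02));slide(c[0][0],c[0][1],-.018)
E
```

```text
time: 41.3
eef_pos: [0.4339, 0.1402, 0.1677]
tcp_rot: [0.952, 0.306, 0.002, 0.0]
contact_force: [-0.2, 0.4, 0.4]
opening: 0.584
finger_force: 0.0
knob (array([0.4336, 0.1388, 0.0527, 0.0248]), 605)
disc (array([0.4333, 0.1388, 0.0137, 0.0847]), 5409)
pos [0.4342 0.1402 0.1681] yaw 35.6 slide cm [-0.2  0.  18.6] q6 1.04
```

```bash
python3 -m inch '[{"slide":[-0.1,0.1,5],"turn":0,"grip":5},{"slide":[-0.1,0.1,10],"turn":0,"grip":5},{"slide":[-0.1,0.1,14.5],"turn":0,"grip":5},{"slide":[-0.1,0.1,17.5],"turn":0,"grip":5},{"slide":[-0.1,0.1,18.5],"turn":0,"grip":5},{"slide":[-0.1,0.1,18.5],"turn":0,"grip":5},{"slide":[-0.1,0.1,18.5],"turn":0,"grip":0},{"slide":[-0.1,0.1,18.5],"turn":0,"grip":0},{"slide":[-0.1,0.1,18.5],"turn":0,"grip":0},{"slide":[-0.1,0.1,18.5],"turn":0,"grip":0},{"slide":[-0.1,0.1,18.5],"turn":0,"grip":0},{"slide":[-0.1,0.1,18.5],"turn":0,"grip":0}]' 40; python3 -c "
from h import *
slide(.4945,.36,.33)"
```

```text
time: 42.55
eef_pos: [0.4351, 0.1389, -0.0166]
tcp_rot: [0.952, 0.306, 0.003, 0.001]
contact_force: [-0.3, -0.2, 6.2]
opening: 0.267
finger_force: 39.7
pos [ 0.4351  0.1389 -0.0166] yaw 35.6 slide cm [ 17.9 -14.4 -34.6] q6 1.04
```

```bash
python3 -m inch '[{"slide":[0,0,-5],"turn":0,"grip":0},{"slide":[0,0,-10],"turn":0,"grip":0},{"slide":[0,0,-15],"turn":0,"grip":0},{"slide":[0,0,-20],"turn":0,"grip":0},{"slide":[0,0,-25],"turn":0,"grip":0},{"slide":[0,0,-29],"turn":0,"grip":0},{"slide":[0,0,-31],"turn":0,"grip":0},{"slide":[3.6,-2.9,-31],"turn":0,"grip":0},{"slide":[7.2,-5.8,-31],"turn":0,"grip":0},{"slide":[10.8,-8.7,-31],"turn":0,"grip":0},{"slide":[14.4,-11.6,-31],"turn":0,"grip":0},{"slide":[18,-14.4,-31],"turn":0,"grip":0},{"slide":[18,-14.4,-28],"turn":0,"grip":0},{"slide":[18,-14.4,-25.5],"turn":0,"grip":0},{"slide":[18,-14.4,-25.5],"turn":0,"grip":0},{"slide":[18,-14.4,-25.5],"turn":0,"grip":0},{"slide":[18,-14.4,-25.5],"turn":0,"grip":0}]'
python3 - <<'E'
from h import *
s,im,d=shot('wrist','w17.png');P=cloud(s,d);q=P.reshape(-1,3);q=q[~np.isnan(q[:,0])]
slide(.496,.3605,.196,s=s);slide(.496,.3605,.196)
s=ctrl.get_state();print(s['opening'],s['finger_force'])
b=q[np.hypot(q[:,0]-.495,q[:,1]-.36)<.06]
print(np.histogram(b[:,2],np.arange(.18,.34,.01)))
for lo,hi in [(.214,.224),(.236,.246),(.246,.256),(.256,.266)]:
    t=b[(b[:,2]>lo)&(b[:,2]<hi)]
    if len(t)>30:c,r=cv2.minEnclosingCircle(t[:,:2].astype(np.float32));print(lo,c,2*r,len(t))
E
```

```text
time: 44.25
eef_pos: [0.4957, 0.3607, 0.2382]
tcp_rot: [0.952, 0.306, 0.002, -0.0]
contact_force: [-0.1, -0.1, 0.0]
opening: 0.269
finger_force: 39.6
pos [0.4957 0.3607 0.2382] yaw 35.6 slide cm [0.  0.  4.2] q6 1.41
pos [0.4958 0.3607 0.2384] yaw 35.6 slide cm [-0.   0.   4.2] q6 1.41
0.26814206784182504 39.56605911254883
(array([    0,  7907,   215,  1169,   223,     0,     0,     0, 13872,
         459,   958,  1496,  4136,  1707,  4008,  7354]), array([0.18, 0.19, 0.2 , 0.21, 0.22, 0.23, 0.24, 0.25, 0.26, 0.27, 0.28,
       0.29, 0.3 , 0.31, 0.32, 0.33, 0.34]))
0.214 (0.5111437439918518, 0.3710690140724182) 0.07181299477815628 1385
0.256 (0.4943833351135254, 0.36032816767692566) 0.08436929434537888 612
```

```bash
python3 -m inch '[{"slide":[0,0,2],"turn":0,"grip":0},{"slide":[0,0,3.2],"turn":0,"grip":0},{"slide":[0,0,3.8],"turn":0,"grip":0},{"slide":[0,0,4.1],"turn":0,"grip":0},{"slide":[0,0,4.2],"turn":0,"grip":0},{"slide":[0,0,4.2],"turn":0,"grip":0}]'
```

```text
time: 44.9
eef_pos: [0.4954, 0.3607, 0.1954]
tcp_rot: [0.952, 0.306, 0.001, -0.0]
contact_force: [-1.1, -0.7, 4.2]
opening: 0.264
finger_force: 40.0
```

```bash
python3 -m inch '[{"slide":[0,0,0],"turn":0,"grip":5},{"slide":[0,0,0],"turn":0,"grip":5},{"slide":[0,0,0],"turn":0,"grip":5},{"slide":[0,0,-2],"turn":0,"grip":5},{"slide":[0,0,-6],"turn":0,"grip":5},{"slide":[0,0,-11],"turn":0,"grip":5},{"slide":[0,0,-16],"turn":0,"grip":5},{"slide":[0,0,-18],"turn":0,"grip":5},{"slide":[0,0,-18],"turn":0,"grip":5},{"slide":[0,0,-18],"turn":0,"grip":5}]'
python3 - <<'E'
from h import *
s,im,d=shot('wrist','w18.png');P=cloud(s,d);q=P.reshape(-1,3);q=q[~np.isnan(q[:,0])]
print('knob',top_of(q,.4945,.36,.05,.25,.275));print('disc',top_of(q,.4945,.36,.05,.216,.236))
t=q[(np.hypot(q[:,0]-.4945,q[:,1]-.36)<.038)&(q[:,2]>.216)&(q[:,2]<.236)];A=np.c_[t[:,:2],np.ones(len(t))];print('tilt',np.linalg.lstsq(A,t[:,2],rcond=None)[0][:2])
b=q[(q[:,2]>.268)&(q[:,2]<.285)&(np.hypot(q[:,0]-.5595,q[:,1]-.4025)<.04)];print('bar',cv2.minAreaRect((b[:,:2]*1000).astype(np.float32)))
E
```

```text
time: 45.9
eef_pos: [0.4947, 0.3604, 0.3728]
tcp_rot: [0.952, 0.306, -0.0, 0.0]
contact_force: [0.5, -0.2, -0.3]
opening: 0.586
finger_force: 0.0
knob (array([0.4941, 0.3608, 0.2646, 0.0246]), 638)
disc (array([0.4938, 0.3607, 0.2257, 0.0848]), 5655)
tilt [0.00039931 0.00185663]
bar ((560.120849609375, 402.6812744140625), (19.780763626098633, 48.95888137817383), 35.414878845214844)
```

The cap is seated: disc top at 0.2257 (0.225 nominal), centred within about 1 mm and level. The divider is at a click and the gripper is clear.

```bash
python3 -c "
from plant import ctrl
print(ctrl.sign_off())"
```

```text
the job is handed in; nothing more can be done
None
```

The job is handed in: both tall and both short capsules are in their own compartments, the cap sits level on the neck within about 1 mm, and the divider is at a click. The mug and jar were not touched, though the sign-off returned no verdict.

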